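# Pull-test the serving board's handle

### The job

The loop handle of the oak serving board has just been screwed back on and needs its pull test. Turn the edge clamp's wing clockwise until the pad is down snug on the board, firm but not crushing it; then draw the spring scale, already hooked on the handle, straight out to its 10 newton line, hold it there for two seconds, and ease it back slowly until it lies slack on the counter, still at the handle, and let go. Do not overpull the scale or let it snap back; the board must not shift, and leave everything else where it is.

Things in the scene. Friction and masses are not known exactly. Their poses are not given: they have to be found in the camera images.
- clamp: Dark steel C-frame clamp bolted over the left-hand (+y) edge of the white counter, fixed. Origin on the counter's edge at counter height; z up, -y inward over the counter. Its arm (26 mm wide, 86 to 108 mm above the counter) reaches 72 mm inward and carries an upright screw 55 mm inward of the origin, in a nut boss 32 mm across that ends 118 mm above the counter.
- clamp_screw (a joint): Angle of the clamp's screw, rad: grows as the wing is turned clockwise from above. The pad goes down 1.27 mm per rad (8 mm a turn) and is 27 mm above the counter at 0; starts 1.7 to 3.7 mm above the board. It turns freely (0.05 N m) until the pad meets the board; then the force climbs by about 38 N per rad and the torque by 0.25 N m per rad; 0.8 to 1.5 rad past touch is snug. It stays where left.
- wing_grip (a point): Centre of the screw's flat steel wing, on the screw's axis, about 160 mm above the counter (it goes down with the screw). The wing is an upright plate 62 mm long, 11 mm thick, 26 mm high, nothing above it; below it is a hub 22 mm across. The point's own x axis runs along the wing, y across its thickness, z up.
- clamp_pad: The clamp's pad at the foot of the screw: a round rubber nose 16 mm across in a steel cup 22 mm across, 9 mm high in all. Origin in the centre of its lower face; it turns and goes up and down with the screw.
- board: Oak serving board, 180 x 260 x 22 mm, 0.5 to 1 kg, loose on the counter, one end under the clamp's pad. Origin in the centre of its underside, long side along its own y; a steel loop handle (bar 8 mm thick, 98 mm wide outside, 11 mm above the counter) sticks out 38 mm from its own -y end.
- scale: Spring scale lying loose on the counter, 0.26 kg. Origin in the centre of its underside. Aluminium case 36 x 170 x 29 mm (own x, y, z). A sliding rod with a steel hook comes out of its +y end (hook 45 mm out) and is over the board's loop handle with 2 to 10 mm of slack; a D-shaped steel pull handle is on its -y end.
- scale_rod (a joint): How far the rod is drawn out of the scale, m: 0 at rest, at most 0.08. Spring 250 N/m, no preload: 1 N is 4 mm, 10 N is 0.040. On the case's upper face are 21 cross lines from 0 to 20 N, 1 N apart; the pointer (dark steel button with a needle) is on the 0 line (nearest the pull handle) at rest and goes towards the hook; the longest, heaviest line, halfway along, is 10 N.
- scale_grip (a point): Middle of the cross bar of the scale's pull handle: a round bar 11 mm thick and 74 mm long along the scale's own x, 15 mm above the counter, 128 mm from the scale's origin on its -y side. The D is open 37 mm deep between bar and case, and 63 mm wide. Pull along the scale's own -y.
- hook (a point): The downward leg of the scale's hook (6 mm thick), at the height of the loop's bar.
- loop_bar (a point): Middle of the outer bar of the board's loop handle, 11 mm above the counter.
- driver: Screwdriver, 190 mm long, lying on the counter: a bystander.
- ramekin: Small white ramekin, 60 mm across, 34 mm high: a bystander.
- saucer: Small white dish, 84 mm across, 22 mm high: a bystander.
- spoon: Spoon, 170 mm long, lying on the counter: a bystander.
- sauce: Amber sauce bottle, 48 mm across, 130 mm high: a bystander.
- pickjar: Glass of toothpicks, 64 mm across, 80 mm high: a bystander.
- sign: Small dark upright table sign, 100 mm wide, 135 mm high: a bystander.

How it is judged:
By the outcome, as a careful person would: the job done as asked, in the order asked, and still so for the second after the job is handed in, with the robot touching nothing.
It also fails if it takes over 72 s, if anything falls off the work surface, if the arm or the gripper's body presses on something with over 40 N, if the wrist force passes 120 N, or if a joint passes its speed limit or range.

### The arm

A 7-joint arm with a two-finger parallel gripper is mounted at the origin on the work surface. World frame = base frame: x ahead of the robot, y to its left, z up, the work surface at z = 0. Lengths are in m, angles in degrees, forces in N, time in s.
With the tool pointing down it reaches from about 0.425 to 0.875 m from the base axis. Payload 4.7 kg.
Tool frame: the origin (TCP) lies on the front face of the gripper's body, between the roots of the fingers; the fingertips stand 70 mm ahead of it and the grasp point (between the pads) lies 51 mm ahead of it; z points along the fingers, y is the direction in which the jaws open and shut (so a half turn about z gives the same grasp; the last joint's range is limited). The gripper opens to 87 mm and grips with 3 to 60 N. Pads are 19 mm wide; open, the fingers measure 117 mm over their backs; the gripper's body (75 mm by 190 mm) begins 51 mm behind the grasp point.
Start: joints at [-63.936, 18.392, -4.016, 83.108, 1.295, 78.541, -3.26], TCP at [0.277, 0.588, 0.292] pointing down, gripper open.
Joint ranges: [-163.93, 163.93], [-17.29, 119.83], [-79.2, 71.16], [3.27, 140.29], [-89.18, 269.18], [5.43, 117.66], [-154.24, 154.24]. Speed limits (degrees/s): [147.25, 147.25, 180, 180, 180, 180, 180].

### API

Orientations are given as [roll, pitch, yaw] about the fixed x, y, z axes, in that order (R = Rz(yaw) Ry(pitch) Rx(roll)).
In Python, from cell import env gives the robot as it stands.
- The arm moves only by the tool drive_tool, never from a script. Its argument "commands" is a list of rows, each a list of 7 numbers: the shift along the tool's x, y, z in cm, then the turn, a rotation vector about the tool's x, y, z in degrees, then the opening, from 0 (shut) to 1 (fully open). In form: [[tx, ty, tz, rx, ry, rz, hand], ...]. A call has 1 to 20 rows; each row shifts and turns the commanded pose from where the row before left it, along the tool's axes as they then stand; what a row does not reach is not made up. A row lasts 1/12 s, in which the tool goes at most 41.7 mm and 7.16 degrees, less where a joint would pass 70% of its speed; a pose out of reach is approached as far as the arm can. A call is refused whole if a number of a shift passes 4.17 or a number of a turn 7.16, either way. A call with a gripper value outside its range is refused whole. The fingers move at their own pace and stop on an object; "force" is the grip in N (left out, the last holds). Time passes only in rows, so rows that do not move let the fingers close. It gives the time, the measured TCP pose, the force and the opening at its end, in the units of the state.
- env.get_obs(): the state, without advancing time (a new reading comes with each control period).
- env.read_camera(name): name is "scene" or "top" or "wrist"; returns a dict with "img" (400x640x3 uint8, blue, green, red), "mtx" (3x3 intrinsics, pixels), "k1" (the pictures are not rectified: a ray, as slopes to the right and down, at radius r is drawn at 1 + k1 r^2 times it, then the intrinsics apply), "pose" (4x4, takes a point from camera to world coordinates). Camera axes: x right, y down, z forward; pixel columns grow to the right and rows downward; lengths in m; the calibration is good to about 2 mm. A picture is of the moment at which its call begins. There is no depth.
- env.sign_off(): hands the job in, once; it reports no verdict.
The state is a dict: "time_s": time; "qpos": joint angles; "joint_velocities": joint speeds; "effort": joint torques, N m; "tool_pos": TCP position; "tool_rot": TCP orientation; "force": force on the tool from outside, world axes, zero at the start; "wrist_torque": the same for the moment, N m; "grip_width": finger opening in m.
Only numpy, scipy, OpenCV 4.12 (cv2) and the standard library are available. Lean on these libraries where they do the work, as an engineer would, in place of code of your own. Each camera call takes 0.05 s, during which the arm holds its last target.

## Working session

There is one attempt and no reset: what is moved stays moved. The work goes in short steps, Python scripts to look and compute and a tool call to move; the robot and the scene stay as the last step left them, time stands still between calls to the robot, and variables do not carry over. Pictures are saved under pics/ and viewed, and the job is handed in when it is done.

Besides the shell and the picture viewer there is one more tool, called after "Call:" by a JSON object that holds its "op" and its "data". drive_tool: Moves the arm, as the interface text tells. Its arguments: {"type":"object","properties":{"commands":{"type":"array"},"force":{"type":"number"}},"required":["commands"]}

```bash
mkdir -p pics; ls; python3 - <<'E'
from cell import env
import cv2
o=env.get_obs()
for k,v in o.items(): print(k,v)
for n in ["scene","top","wrist"]:
    c=env.read_camera(n); cv2.imwrite(f"pics/{n}0.png",c["img"]); print(n,c["mtx"].tolist(),c["k1"],c["pose"].round(4).tolist())
E
```

```text
pics
time_s 0.0
qpos [-63.93323326  18.44099477  -4.01625444  83.17481587   1.29661851
  78.54135747  -3.25893246]
joint_velocities [0.05302734 0.05126083 0.01272044 0.00142887 0.01845887 0.02556893
 0.01852385]
effort [ 4.83951280e-04 -4.91290462e+01 -4.03188486e-01 -3.12530494e+01
 -6.38201111e-02  4.35544678e-02  1.87063738e-04]
tool_pos [0.27722153 0.58745189 0.29114032]
tool_rot [-1.79888170e+02  7.11617376e-03  1.54745065e+02]
force [ 0.75518197 -0.05984295  0.15201635]
wrist_torque [-0.00848737 -0.02402937  0.00084175]
grip_width 0.08690861285153843
scene [[407.83969292488194, 0.0, 311.93294194024423], [0.0, 407.83969292488194, 198.0682851303783], [0.0, 0.0, 1.0]] -0.08158099189224403 [[-0.7907, 0.3753, -0.4837, 1.1119], [0.6121, 0.4693, -0.6364, 0.7297], [-0.0118, -0.7993, -0.6008, 0.8324], [0.0, 0.0, 0.0, 1.0]]
top [[430.69455138519106, 0.0, 319.32455359956276], [0.0, 430.69455138519106, 203.05201694566006], [0.0, 0.0, 1.0]] -0.11697327575113961 [[-0.0202, -0.9948, 0.0997, 0.4159], [-0.9997, 0.0211, 0.0077, -0.0305], [-0.0097, -0.0996, -0.995, 1.2296], [0.0, 0.0, 0.0, 1.0]]
wrist [[330.95662582331386, 0.0, 316.575025796196], [0.0, 330.95662582331386, 199.36575798546417], [0.0, 0.0, 1.0]] -0.036367171155581815 [[0.4278, 0.8689, 0.2489, 0.2082], [0.9039, -0.4108, -0.1196, 0.6196], [-0.0016, 0.2762, -0.9611, 0.3833], [0.0, 0.0, 0.0, 1.0]]
```

View pics/scene0.png

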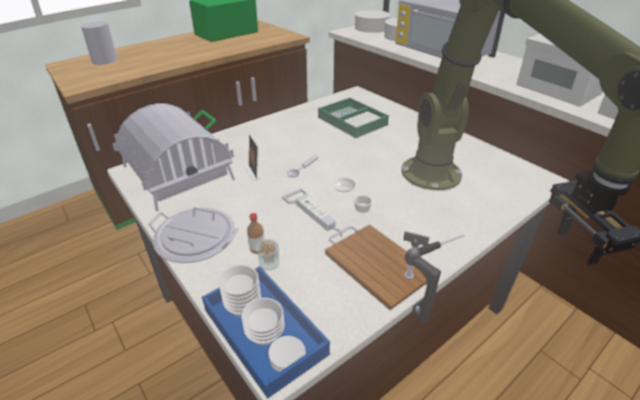

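View pics/top0.png

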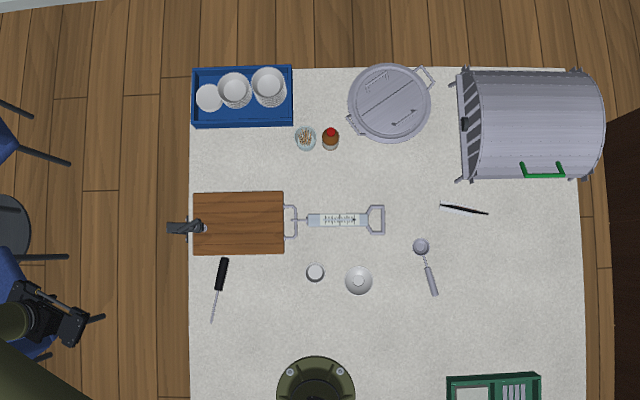

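View pics/wrist0.png

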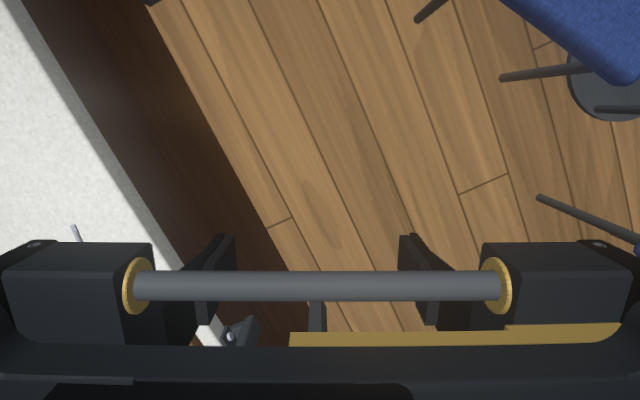

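The scene shows the clamp with its wing at about (420,245), the board at (380,262), and the scale at (315,208). In the top view the wing is near (187,227), the board spans 193–284 x 192–255, and the scale 291–385 at row 219. I'll zoom in next.

```bash
cat > h.py <<'E'
import numpy as np, cv2
def und(c,pts):
    d=np.array([0,0,0,0,0.])
    p=np.asarray(pts,float).reshape(-1,2); K=c["mtx"]
    xd=np.c_[(p[:,0]-K[0,2])/K[0,0],(p[:,1]-K[1,2])/K[1,1]]
    return cv2.undistortPoints(p.reshape(-1,1,2),K,np.array([c["k1"],0,0,0,0.])).reshape(-1,2)
def ray(c,pts):
    u=und(c,pts); d=np.c_[u,np.ones(len(u))]@c["pose"][:3,:3].T
    return c["pose"][:3,3],d
def onz(c,pts,z):
    o,d=ray(c,pts); z=np.broadcast_to(z,(len(d),)); t=(z-o[2])/d[:,2]; return o+d*t[:,None]
def tri(cs,pts):
    A=np.zeros((3,3));b=np.zeros(3)
    for c,p in zip(cs,pts):
        o,d=ray(c,[p]); d=d[0]/np.linalg.norm(d[0]); M=np.eye(3)-np.outer(d,d); A+=M;b+=M@o
    x=np.linalg.solve(A,b); return x
def proj(c,P):
    P=np.asarray(P,float).reshape(-1,3); T=np.linalg.inv(c["pose"]); r=cv2.Rodrigues(T[:3,:3])[0]
    return cv2.projectPoints(P,r,T[:3,3],c["mtx"],np.array([c["k1"],0,0,0,0.]))[0].reshape(-1,2)
def crop(c,x0,y0,x1,y1,s,name):
    im=cv2.resize(c["img"][y0:y1,x0:x1],None,fx=s,fy=s,interpolation=cv2.INTER_CUBIC); cv2.imwrite(name,im)
E
python3 - <<'E'
from cell import env
from h import *
import pickle
t=env.read_camera("top"); s=env.read_camera("scene"); pickle.dump((t,s),open("c0.pkl","wb"))
crop(t,155,180,295,265,5.5,"pics/t1.png"); crop(t,275,190,405,250,6,"pics/t2.png")
crop(s,320,220,450,320,6,"pics/s1.png"); crop(s,270,175,370,255,7,"pics/s2.png")
E
```

```text
(no output)
```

View pics/t1.png

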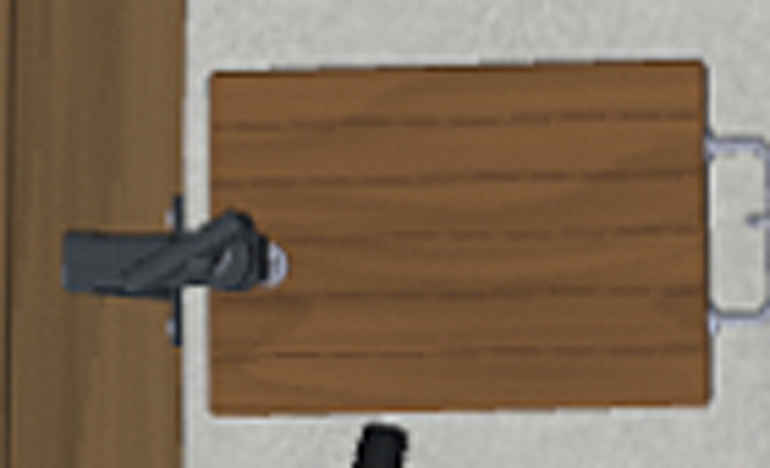

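View pics/t2.png

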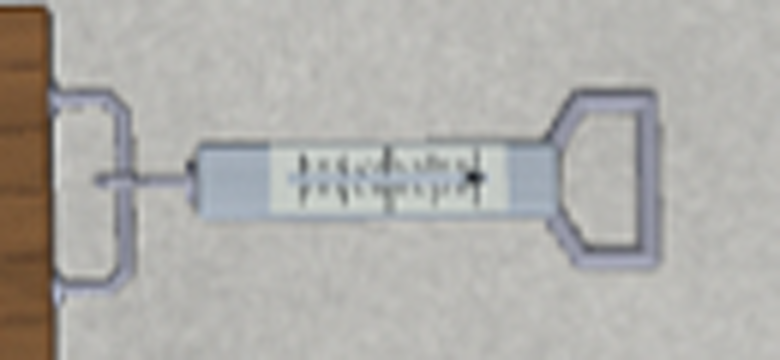

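View pics/s1.png

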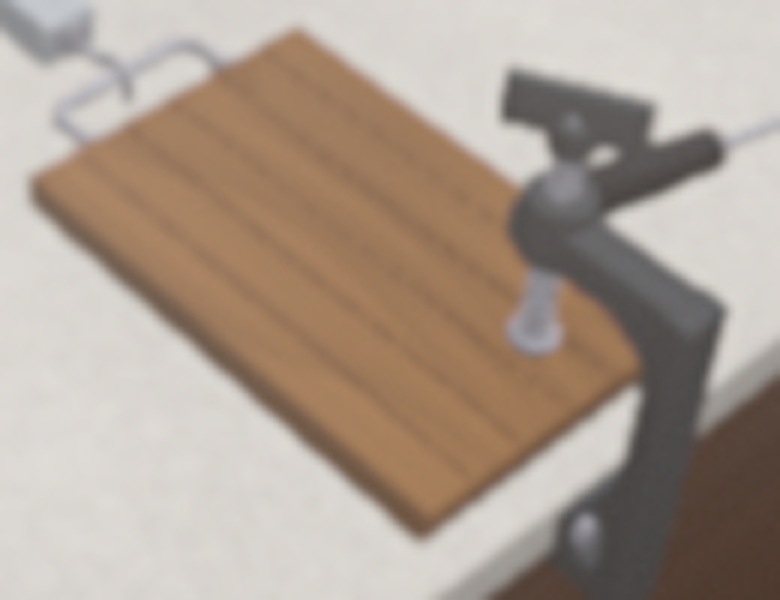

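View pics/s2.png

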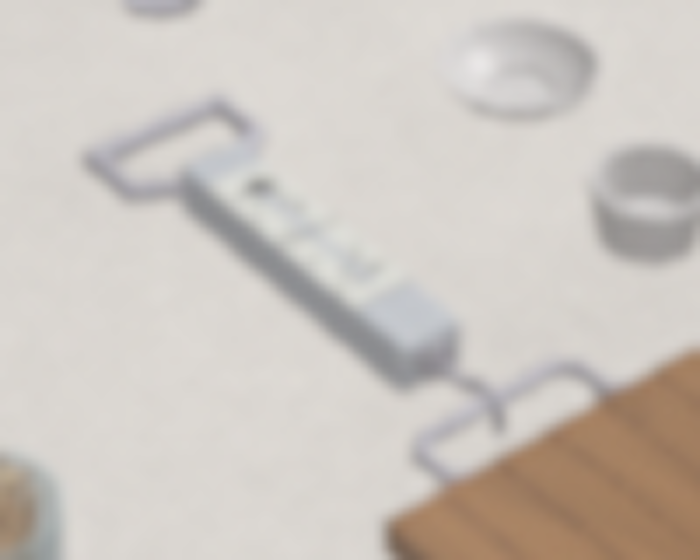

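```bash
python3 - <<'E'
from h import *
import pickle
t,s=pickle.load(open("c0.pkl","rb"))
T=lambda l:[(155+(x+.5)/5.5-.5,180+(y+.5)/5.5-.5) for x,y in l]
T2=lambda l:[(275+(x+.5)/6-.5,190+(y+.5)/6-.5) for x,y in l]
S=lambda l:[(320+(x+.5)/6-.5,220+(y+.5)/6-.5) for x,y in l]
np.set_printoptions(precision=4,suppress=True)
print("edge",onz(t,T([(187,20),(184,440)]),0))
print("arm top (z.108) left corners",onz(t,T([(64,232),(64,292)]),.108))
print("wing top ends",onz(t,T([(128,278),(240,218)]),.173))
print("wing tri", tri([t,s],[T([(184,249)])[0],S([(577,108)])[0]]))
print("pad scene z .027", onz(s,S([(535,335)]),.03))
print("pad top", onz(t,T([(275,265)]),.03))
print("board", onz(t,T([(211,73),(705,61),(709,404),(211,414)]),.022))
print("loop bar", onz(t,T2([(124,95),(124,290),(124,180)]),.011))
print("scale handle bar", onz(t,T2([(648,92),(650,268),(649,180)]),.015))
print("case corners", onz(t,T2([(198,146),(556,142),(556,215),(198,218)]),.029))
print("pointer,10,20", onz(t,T2([(475,178),(389,178),(304,178)]),.029))
def S2(l): return [(270+(x+.5)/7-.5,175+(y+.5)/7-.5) for x,y in l]
print("scene bar", onz(s,S2([(92,162),(217,102)]),.015))
print("bys top", onz(t,[(315,272),(359,280),(330,132),(305,138),(465,208),(220,262),(211,322)],[.034,.022,.13,.08,.06,.01,.01]))
E
```

```text
edge [[0.6055 0.3601 0.    ]
 [0.3837 0.3601 0.    ]]
arm top (z.108) left corners [[0.487  0.3858 0.108 ]
 [0.458  0.3854 0.108 ]]
wing top ends [[0.4615 0.3314 0.173 ]
 [0.4878 0.2796 0.173 ]]
wing tri [0.4756 0.3065 0.166 ]
pad scene z .027 [[0.4742 0.3051 0.03  ]]
pad top [[0.4731 0.3031 0.03  ]]
board [[0.5739 0.3399 0.022 ]
 [0.5743 0.0816 0.022 ]
 [0.3987 0.0818 0.022 ]
 [0.3974 0.3389 0.022 ]]
loop bar [[0.5328 0.0475 0.011 ]
 [0.4405 0.0489 0.011 ]
 [0.4924 0.0481 0.011 ]]
scale handle bar [[ 0.5285 -0.2004  0.015 ]
 [ 0.4455 -0.1986  0.015 ]
 [ 0.4869 -0.1995  0.015 ]]
case corners [[ 0.5064  0.0122  0.029 ]
 [ 0.5048 -0.1546  0.029 ]
 [ 0.4707 -0.1536  0.029 ]
 [ 0.4729  0.0128  0.029 ]]
pointer,10,20 [[ 0.4888 -0.1164  0.029 ]
 [ 0.4896 -0.0764  0.029 ]
 [ 0.4905 -0.0368  0.029 ]]
scene bar [[ 0.5289 -0.1988  0.015 ]
 [ 0.453  -0.2009  0.015 ]]
bys top [[ 0.3452 -0.0055  0.034 ]
 [ 0.3197 -0.1271  0.022 ]
 [ 0.7124 -0.0537  0.13  ]
 [ 0.7106  0.0139  0.08  ]
 [ 0.5109 -0.4225  0.06  ]
 [ 0.376   0.2641  0.01  ]
 [ 0.2073  0.2914  0.01  ]]
```

The measurements agree: the screw axis is at about (0.474, 0.305), the wing line is at -63°/117°, the pull bar is at (0.487,-0.1995), and the scale's axis is within about 1° of world y. The bar spacing and 10 N line positions match the sizes given. Next I move over the wing.

Call:
{"op": "drive_tool", "data": {"commands": [[-2.5, -1.42, 0, 0, 0, 0, 1], [-2.5, -1.42, 0, 0, 0, 0, 1], [-2.5, -1.42, 0, 0, 0, 0, 1], [-2.5, -1.42, 0, 0, 0, 0, 1], [-2.5, -1.42, 0, 0, 0, 0, 1], [-2.5, -1.42, 0, 0, 0, 0, 1], [-2.5, -1.42, 0, 0, 0, 0, 1], [-2.5, -1.42, 0, 0, 0, 0, 1], [-2.5, -1.42, 0, 0, 0, 0, 1], [-2.5, -1.42, 0, 0, 0, 0, 1], [-2.5, -1.42, 0, 0, 0, 0, 1], [-2.5, -1.42, 0, 0, 0, 0, 1], [0, 0, 0, 0, 0, 6.3, 1], [0, 0, 0, 0, 0, 6.3, 1], [0, 0, 0, 0, 0, 6.3, 1], [0, 0, 0, 0, 0, 6.3, 1], [0, 0, 0, 0, 0, 6.3, 1], [0, 0, 0, 0, 0, 6.3, 1], [0, 0, 0, 0, 0, 0, 1], [0, 0, 0, 0, 0, 0, 1]], "force": 50}}

```text
time_s: 1.92
tool_pos: [0.4759, 0.3058, 0.2922]
tool_rot: [-180.0, 0.0, 117.1]
force: [-0.3, 0.1, -0.2]
grip_width: 0.087
```

```bash
cat > st.py <<'E'
from cell import env
import numpy as np
np.set_printoptions(precision=4,suppress=True)
o=env.get_obs()
print(o["time_s"],o["qpos"],o["tool_pos"],o["tool_rot"],"F",o["force"],"T",o["wrist_torque"],o["grip_width"])
E
python3 - <<'E'
import st
from cell import env
from h import *
for n in ["wrist","top","scene"]:
    c=env.read_camera(n)
    if n=="wrist": cv2.imwrite("pics/w1.png",c["img"]); print(c["pose"])
    if n=="top": crop(c,140,170,270,270,6,"pics/t3.png")
    else: crop(c,360,180,480,280,6,f"pics/{n}3.png")
E
```

```text
1.9167 [-44.7117   8.0175  10.2843  95.841   -1.4674  76.2733  -7.0525] [0.4759 0.3058 0.2922] [-180.        0.0014  117.125 ] F [-0.2784  0.0623 -0.2229] T [-0.0206  0.0129 -0.0212] 0.08695775756359564
[[ 0.8906  0.437   0.1257  0.4407]
 [ 0.4548 -0.8561 -0.2456  0.3727]
 [ 0.0003  0.276  -0.9612  0.3843]
 [ 0.      0.      0.      1.    ]]
```

View pics/w1.png

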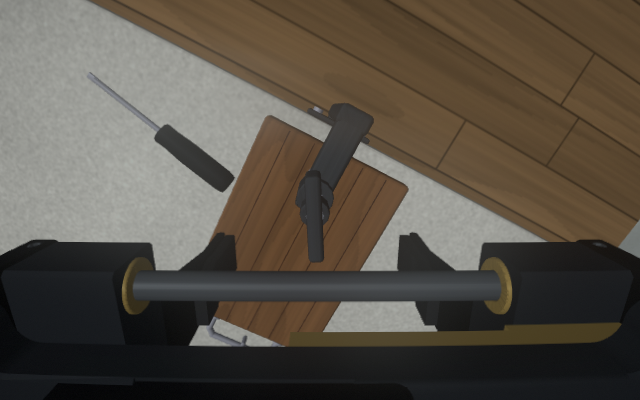

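View pics/scene3.png

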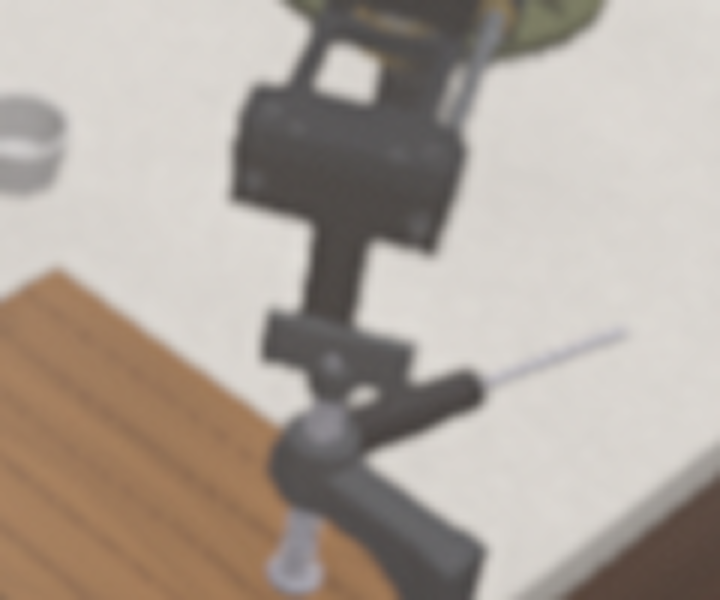

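Wrist view: the wing is between the fingers, near vertical, from (313,173) to (316,258). I'll measure its yaw and centre from this view.

```bash
python3 - <<'E'
from cell import env
from h import *
np.set_printoptions(precision=4,suppress=True)
c=env.read_camera("wrist"); crop(c,260,140,370,280,4,"pics/w2.png")
g=cv2.cvtColor(c["img"],cv2.COLOR_BGR2GRAY)
for p in [(0.475,.305)]:
    print(proj(c,[[*p,.173],[*p,.16]]))
P=onz(c,[(313,173),(317,250),(316,260)],[.173,.173,.147]); print(P, np.degrees(np.arctan2(*(P[0]-P[1])[[1,0]])))
for r in range(225,262,4): print(r,g[r,296:336])
E
```

```text
[[316.0924 220.9709]
 [316.1112 214.8133]]
[[0.4582 0.3335 0.173 ]
 [0.4853 0.2862 0.173 ]
 [0.4939 0.2675 0.147 ]] 119.73916776023096
225 [69 68 70 74 75 69 52 75 75 74 60 53 55 55 55 55 55 55 54 53 52 52 52 47
 43 39 35 65 78 79 76 74 74 74 67 57 75 78 79 77]
229 [70 75 75 68 57 74 74 74 72 72 65 52 55 56 56 55 55 55 54 54 52 52 52 47
 44 39 35 76 74 75 74 74 54 56 76 78 78 77 77 77]
233 [76 60 57 74 75 74 72 71 71 71 71 50 56 56 55 56 55 55 54 54 52 52 52 48
 44 40 36 71 74 74 56 64 76 78 77 76 76 77 78 79]
237 [57 73 74 72 71 71 71 71 71 72 73 54 56 56 56 56 55 55 54 54 53 52 52 50
 45 40 37 59 49 68 76 78 77 76 76 77 78 79 78 77]
241 [74 73 71 71 71 71 71 71 72 72 72 58 55 55 55 55 56 54 54 55 53 52 52 51
 45 42 38 52 75 77 76 76 76 77 78 79 78 77 77 77]
245 [71 71 72 71 71 72 71 72 70 71 74 68 53 55 55 55 55 54 54 54 53 52 52 51
 47 42 39 51 74 76 76 78 79 78 78 77 76 76 77 77]
249 [71 71 71 71 71 72 71 72 75 77 77 78 51 55 56 55 56 55 54 54 53 52 52 52
 47 44 39 43 75 78 78 78 78 77 76 77 76 77 77 76]
253 [71 71 71 71 71 72 76 77 78 77 78 79 56 56 55 56 55 55 54 54 54 53 52 53
 48 44 40 35 76 78 77 77 77 77 78 78 77 77 78 79]
257 [71 72 75 77 77 78 77 78 79 80 80 79 61 55 55 55 56 55 55 55 55 53 52 53
 50 44 41 36 75 77 76 77 78 77 77 77 80 79 78 77]
261 [75 77 77 77 78 79 79 80 80 79 77 75 74 74 54 51 49 48 50 49 48 48 49 48
 50 50 59 76 78 78 78 78 77 79 79 79 78 76 76 75]
```

View pics/w2.png

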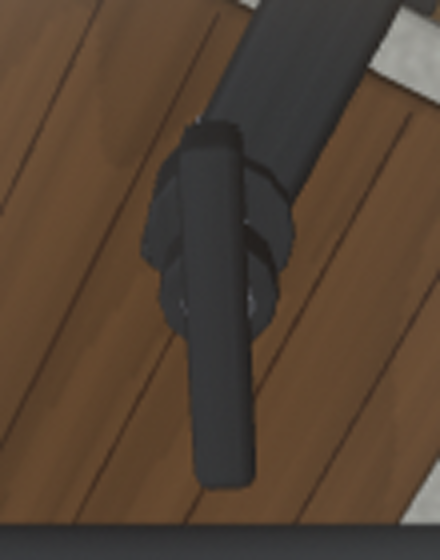

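```bash
python3 - <<'E'
from cell import env
from h import *
np.set_printoptions(precision=4,suppress=True)
c=env.read_camera("wrist")
for z in (.168,.173):
  P=onz(c,[(312.9,175),(316,261.3)],z); print(P,P.mean(0),np.linalg.norm(P[0]-P[1]),np.degrees(np.arctan2(*(P[0]-P[1])[[1,0]])))
E
```

```text
[[0.4592 0.3314 0.168 ]
 [0.4897 0.2759 0.168 ]] [0.4745 0.3036 0.168 ] 0.06328944509372095 118.80121600421336
[[0.4588 0.3323 0.173 ]
 [0.4886 0.2781 0.173 ]] [0.4737 0.3052 0.173 ] 0.06182668832540438 118.8012160042133
```

Wing length comes out at 62 mm at z=0.173 (correct). Its centre is (0.4737,0.3052) and its yaw 118.8°. I correct for that, go down and close.

Call:
{"op": "drive_tool", "data": {"commands": [[0.04, -0.23, 0, 0, 0, -1.7, 1], [0, 0, 2, 0, 0, 0, 1], [0, 0, 2, 0, 0, 0, 1], [0, 0, 2, 0, 0, 0, 1], [0, 0, 2, 0, 0, 0, 1], [0, 0, 0, 0, 0, 0, 0.5], [0, 0, 0, 0, 0, 0, 0], [0, 0, 0, 0, 0, 0, 0], [0, 0, 0, 0, 0, 0, 0], [0, 0, 0, 0, 0, 0, 0], [0, 0, 0, 0, 0, 0, 0], [0, 0, 0, 0, 0, 0, 0], [0, 0, 0, 0, 0, 0, 0], [0, 0, 0, 0, 0, 0, 0]], "force": 50}}

```text
time_s: 3.33
tool_pos: [0.4738, 0.3051, 0.2125]
tool_rot: [180.0, -0.0, 118.6]
force: [0.1, 0.3, 0.1]
grip_width: 0.035
```

```bash
python3 st.py
```

```text
3.3333 [-44.3954  10.8924   9.9866 101.9531  -2.0369  67.3097  -5.153 ] [0.4738 0.3051 0.2125] [179.9813  -0.0032 118.6468] F [0.1008 0.289  0.1337] T [-0.0408 -0.0036  0.0458] 0.03499989331341778
```

Call:
{"op": "drive_tool", "data": {"commands": [[0, 0, 0, 0, 0, 0, 0], [0, 0, 0, 0, 0, 0, 0], [0, 0, 0, 0, 0, 0, 0], [0, 0, 0, 0, 0, 0, 0], [0, 0, 0, 0, 0, 0, 0], [0, 0, 0, 0, 0, 0, 0], [0, 0, 0, 0, 0, 0, 0], [0, 0, 0, 0, 0, 0, 0]]}}

```text
time_s: 4.0
tool_pos: [0.4739, 0.3051, 0.2123]
tool_rot: [180.0, 0.0, 118.6]
force: [1.0, 0.5, -0.2]
grip_width: 0.0208
```

```bash
python3 st.py
```

```text
4.0 [-44.3947  10.9062   9.9879 101.9543  -2.0343  67.2875  -5.1522] [0.4739 0.3051 0.2123] [179.9735   0.0013 118.6465] F [ 0.9816  0.461  -0.1539] T [ 0.079  -0.241   0.0163] 0.020801650854516275
```

Call:
{"op": "drive_tool", "data": {"commands": [[0, 0, 0, 0, 0, 0, 0], [0, 0, 0, 0, 0, 0, 0], [0, 0, 0, 0, 0, 0, 0], [0, 0, 0, 0, 0, 0, 0]]}}

```text
time_s: 4.33
tool_pos: [0.4738, 0.3051, 0.2123]
tool_rot: [180.0, -0.0, 118.6]
force: [0.6, 0.2, -1.4]
grip_width: 0.0207
```

```bash
python3 - <<'E'
import st
from cell import env
from h import *
s=env.read_camera("scene"); crop(s,360,190,480,290,6,"pics/s5.png")
w=env.read_camera("wrist"); cv2.imwrite("pics/w5.png",w["img"])
E
```

```text
4.3333 [-44.3918  10.9049   9.9866 101.9576  -2.0373  67.2943  -5.1535] [0.4738 0.3051 0.2123] [179.9825  -0.0011 118.6424] F [ 0.5514  0.2091 -1.3661] T [ 0.1566 -0.2847 -0.0363] 0.02071544062852559
```

View pics/s5.png

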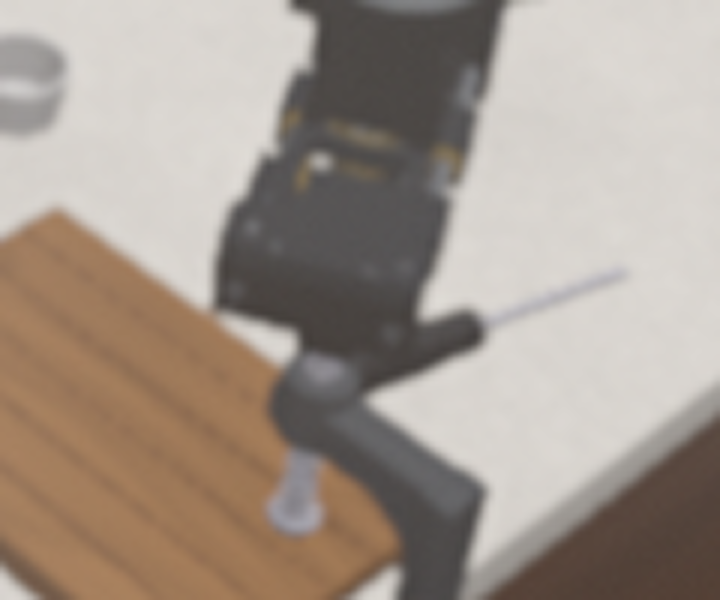

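View pics/w5.png

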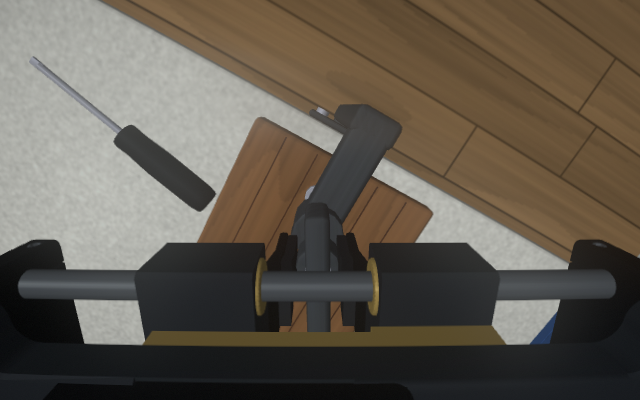

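The grip width of 20.7 mm shows the fingertips are on the 22 mm hub, not the 11 mm wing. I open, rise 13 mm and regrip on the plate.

Call:
{"op": "drive_tool", "data": {"commands": [[0, 0, 0, 0, 0, 0, 0.35], [0, 0, 0, 0, 0, 0, 0.35], [0, 0, 0, 0, 0, 0, 0.35], [0, 0, -0.65, 0, 0, 0, 0.35], [0, 0, -0.65, 0, 0, 0, 0.35], [0, 0, 0, 0, 0, 0, 0], [0, 0, 0, 0, 0, 0, 0], [0, 0, 0, 0, 0, 0, 0], [0, 0, 0, 0, 0, 0, 0], [0, 0, 0, 0, 0, 0, 0], [0, 0, 0, 0, 0, 0, 0], [0, 0, 0, 0, 0, 0, 0], [0, 0, 0, 0, 0, 0, 0], [0, 0, 0, 0, 0, 0, 0], [0, 0, 0, 0, 0, 0, 0]]}}

```text
time_s: 5.68
tool_pos: [0.4741, 0.3053, 0.2259]
tool_rot: [179.9, -0.0, 118.6]
force: [0.9, -0.5, 4.5]
grip_width: 0.0188
```

```bash
python3 st.py
```

```text
5.6833 [-44.4464  10.2592  10.0172 101.0668  -1.9098  68.7621  -5.2512] [0.4741 0.3053 0.2259] [179.9251  -0.0126 118.6452] F [ 0.8741 -0.471   4.5321] T [-0.0559  0.0312  0.0185] 0.018799083526060082
```

Still wedged on the domed hub: the width is 18.8 mm and there is an upward force. I'll go up another 6 mm.

Call:
{"op": "drive_tool", "data": {"commands": [[0, 0, 0, 0, 0, 0, 0.32], [0, 0, 0, 0, 0, 0, 0.32], [0, 0, -0.6, 0, 0, 0, 0.32], [0, 0, 0, 0, 0, 0, 0], [0, 0, 0, 0, 0, 0, 0], [0, 0, 0, 0, 0, 0, 0], [0, 0, 0, 0, 0, 0, 0], [0, 0, 0, 0, 0, 0, 0], [0, 0, 0, 0, 0, 0, 0], [0, 0, 0, 0, 0, 0, 0], [0, 0, 0, 0, 0, 0, 0], [0, 0, 0, 0, 0, 0, 0], [0, 0, 0, 0, 0, 0, 0]]}}

```text
time_s: 6.77
tool_pos: [0.4737, 0.305, 0.231]
tool_rot: [-180.0, 0.0, 118.6]
force: [0.9, 1.7, -3.7]
grip_width: 0.0104
```

```bash
python3 - <<'E'
import st
from cell import env
from h import *
s=env.read_camera("scene"); crop(s,360,190,480,290,6,"pics/s6.png")
E
```

```text
6.7667 [-44.4717  10.0278  10.0291 100.7264  -1.8524  69.4178  -5.2957] [0.4737 0.305  0.231 ] [-179.9885    0.0048  118.6453] F [ 0.8631  1.6622 -3.6754] T [ 0.1317 -0.3058  0.0335] 0.010432019175381797
```

View pics/s6.png

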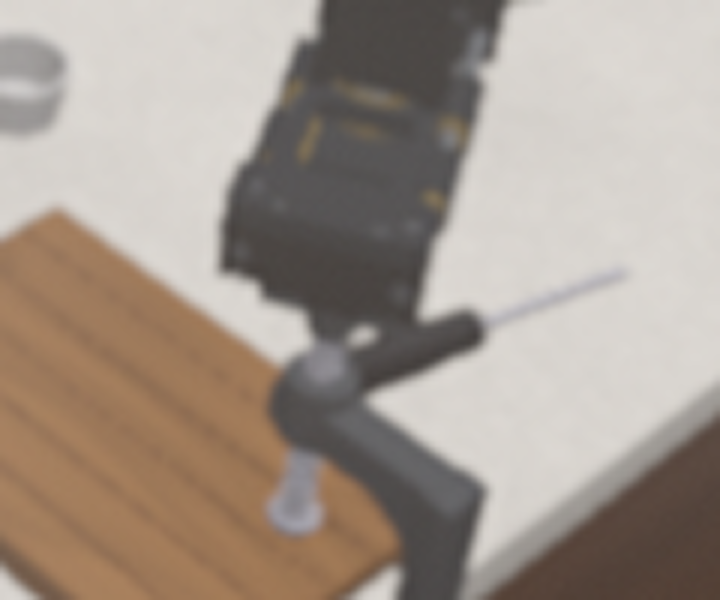

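The width is 10.4 mm, so the plate is held. Turning clockwise (+rz), following the screw down.

Call:
{"op": "drive_tool", "data": {"commands": [[0, 0, 0.011, 0, 0, 5, 0], [0, 0, 0.011, 0, 0, 5, 0], [0, 0, 0.011, 0, 0, 5, 0], [0, 0, 0.011, 0, 0, 5, 0], [0, 0, 0.011, 0, 0, 5, 0], [0, 0, 0.011, 0, 0, 5, 0], [0, 0, 0.011, 0, 0, 5, 0], [0, 0, 0.011, 0, 0, 5, 0]]}}

```text
time_s: 7.48
tool_pos: [0.4737, 0.3051, 0.2302]
tool_rot: [180.0, 0.0, 78.4]
force: [0.9, 1.7, -3.8]
grip_width: 0.0106
```

```bash
python3 st.py
```

```text
7.4833 [-47.4907  10.0914  13.4012 100.894   -2.4839  69.2986 -45.0021] [0.4737 0.3051 0.2302] [179.9949   0.0004  78.409 ] F [ 0.8533  1.7004 -3.8421] T [ 0.1577 -0.3349  0.0835] 0.010561381776451937
```

Call:
{"op": "drive_tool", "data": {"commands": [[0, 0, 0.011, 0, 0, 5, 0], [0, 0, 0.011, 0, 0, 5, 0], [0, 0, 0.011, 0, 0, 5, 0], [0, 0, 0.011, 0, 0, 5, 0], [0, 0, 0.011, 0, 0, 5, 0], [0, 0, 0.011, 0, 0, 5, 0], [0, 0, 0.011, 0, 0, 5, 0], [0, 0, 0, 0, 0, 0, 0]]}}

```text
time_s: 8.15
tool_pos: [0.4739, 0.305, 0.2294]
tool_rot: [180.0, -0.0, 43.5]
force: [1.2, 1.1, -3.8]
grip_width: 0.0105
```

```bash
python3 st.py
```

```text
8.15 [-50.1667  10.1817  16.4159 101.0396  -3.0499  69.1977 -79.4011] [0.4739 0.305  0.2294] [179.9851  -0.0126  43.5112] F [ 1.2172  1.1154 -3.7672] T [ 0.1591 -0.3833 -0.0507] 0.010515106420889328
```

Call:
{"op": "drive_tool", "data": {"commands": [[0, 0, 0.011, 0, 0, 5, 0], [0, 0, 0.011, 0, 0, 5, 0], [0, 0, 0.011, 0, 0, 5, 0], [0, 0, 0.011, 0, 0, 5, 0], [0, 0, 0, 0, 0, 0, 0]]}}

```text
time_s: 8.57
tool_pos: [0.4739, 0.305, 0.2289]
tool_rot: [180.0, -0.0, 23.6]
force: [2.4, 0.2, -4.0]
grip_width: 0.0109
```

```bash
python3 st.py
```

```text
8.5667 [-51.709   10.2436  18.1501 101.1243  -3.3834  69.1509 -98.9794] [0.4739 0.305  0.2289] [179.9887  -0.0164  23.6457] F [ 2.3712  0.2232 -3.9961] T [ 0.1793 -0.3701  0.0066] 0.010905605528514767
```

Call:
{"op": "drive_tool", "data": {"commands": [[0, 0, 0.011, 0, 0, 5, 0], [0, 0, 0.011, 0, 0, 5, 0], [0, 0, 0.011, 0, 0, 5, 0], [0, 0, 0.011, 0, 0, 5, 0], [0, 0, 0, 0, 0, 0, 0]]}}

```text
time_s: 8.98
tool_pos: [0.4739, 0.305, 0.2285]
tool_rot: [180.0, -0.0, 3.7]
force: [3.3, 0.5, -5.4]
grip_width: 0.0109
```

```bash
python3 st.py
```

```text
8.9833 [ -53.2781   10.3177   19.9206  101.209    -3.7241   69.1096 -118.5896] [0.4739 0.305  0.2285] [179.9876  -0.0179   3.7362] F [ 3.2925  0.4967 -5.3936] T [ 0.2605 -0.4931 -0.0455] 0.010850205132337828
```

Call:
{"op": "drive_tool", "data": {"commands": [[0, 0, 0.011, 0, 0, 5, 0], [0, 0, 0.011, 0, 0, 5, 0], [0, 0, 0.011, 0, 0, 5, 0]]}}

```text
time_s: 9.23
tool_pos: [0.4739, 0.3049, 0.2282]
tool_rot: [180.0, -0.0, -11.3]
force: [3.5, 0.7, -4.8]
grip_width: 0.0107
```

```bash
python3 st.py
```

```text
9.2333 [ -54.4582   10.3814   21.2546  101.2761   -3.9874   69.0786 -133.3535] [0.4739 0.3049 0.2282] [179.9866  -0.0168 -11.2581] F [ 3.4656  0.6779 -4.8073] T [ 0.2327 -0.4928  0.0728] 0.010658215921390324
```

Call:
{"op": "drive_tool", "data": {"commands": [[0, 0, 0.011, 0, 0, 5, 0], [0, 0, 0.011, 0, 0, 5, 0], [0, 0, 0, 0, 0, 0, 0]]}}

```text
time_s: 9.48
tool_pos: [0.4739, 0.3049, 0.2279]
tool_rot: [180.0, -0.0, -21.2]
force: [3.2, -0.1, -5.7]
grip_width: 0.0106
```

```bash
python3 - <<'E'
import st
from cell import env
from h import *
s=env.read_camera("scene"); crop(s,360,190,480,290,6,"pics/s7.png")
for i in range(4):
    print(env.get_obs()["wrist_torque"]); env.read_camera("top")
E
```

```text
9.4833 [ -55.2778   10.4281   22.1836  101.3189   -4.1698   69.0603 -143.1378] [0.4739 0.3049 0.2279] [179.9858  -0.0203 -21.2045] F [ 3.1726 -0.1307 -5.6811] T [ 0.1212 -0.5417 -0.0546] 0.010557293049076098
[ 0.1454 -0.5507  0.0088]
[ 0.2116 -0.6316 -0.0466]
[ 0.2022 -0.568  -0.0151]
[ 0.1664 -0.6285  0.0609]
```

View pics/s7.png

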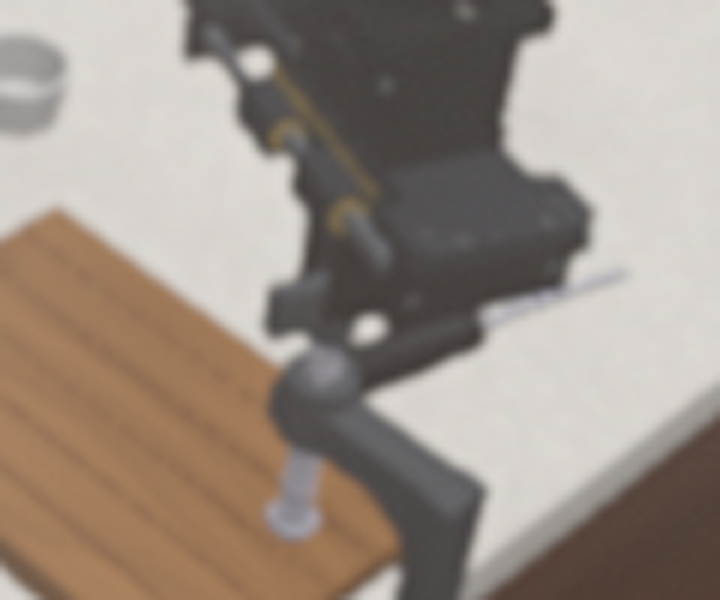

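The wing has followed 140° with no touch felt yet, and joint 7 is near its limit. I release, rise, turn back half a turn and regrip.

Call:
{"op": "drive_tool", "data": {"commands": [[0, 0, 0, 0, 0, 0, 0.4], [0, 0, 0, 0, 0, 0, 0.4], [0, 0, 0, 0, 0, 0, 0.4], [0, 0, -2, 0, 0, 0, 0.4], [0, 0, 0, 0, 0, -7, 0.4], [0, 0, 0, 0, 0, -7, 0.4], [0, 0, 0, 0, 0, -7, 0.4], [0, 0, 0, 0, 0, -7, 0.4], [0, 0, 0, 0, 0, -7, 0.4], [0, 0, 0, 0, 0, -7, 0.4], [0, 0, 0, 0, 0, -7, 0.4], [0, 0, 0, 0, 0, -7, 0.4], [0, 0, 0, 0, 0, -7, 0.4], [0, 0, 0, 0, 0, -7, 0.4], [0, 0, 0, 0, 0, -7, 0.4], [0, 0, 0, 0, 0, -7, 0.4], [0, 0, 0, 0, 0, -7, 0.4], [0, 0, 0, 0, 0, -7, 0.4], [0, 0, 0, 0, 0, -7, 0.4], [0, 0, 0, 0, 0, -7, 0.4]]}}

```text
time_s: 11.4
tool_pos: [0.4736, 0.3053, 0.2489]
tool_rot: [180.0, -0.0, 91.0]
force: [0.3, -0.4, -0.9]
grip_width: 0.0348
```

Call:
{"op": "drive_tool", "data": {"commands": [[0, 0, 0, 0, 0, -7, 0.4], [0, 0, 0, 0, 0, -7, 0.4], [0, 0, 0, 0, 0, -7, 0.4], [0, 0, 0, 0, 0, -7, 0.4], [0, 0, 0, 0, 0, -7, 0.4], [0, 0, 0, 0, 0, -7, 0.4], [0, 0, 0, 0, 0, -7, 0.4], [0, 0, 0, 0, 0, -7, 0.4], [0, 0, 0, 0, 0, -7, 0.4], [0, 0, 0, 0, 0, -5, 0.4], [0, 0, 0, 0, 0, 0, 0.4]]}}

```text
time_s: 12.32
tool_pos: [0.4736, 0.3052, 0.2488]
tool_rot: [180.0, -0.0, 158.8]
force: [-0.6, -0.2, -0.4]
grip_width: 0.0349
```

```bash
python3 - <<'E'
import st
from cell import env
from h import *
np.set_printoptions(precision=4,suppress=True)
T=[]
for i in range(4):
    o=env.get_obs(); print(o["wrist_torque"],o["force"]); c=env.read_camera("wrist")
crop(c,240,120,400,280,4,"pics/w8.png")
E
```

```text
12.3167 [-42.6327   9.2627   7.937   99.4246  -1.3681  71.3828  34.4376] [0.4736 0.3052 0.2488] [179.9689  -0.0067 158.7991] F [-0.6303 -0.1721 -0.4275] T [ 0.0137 -0.0103  0.0088] 0.03494817471714631
[ 0.0137 -0.0103  0.0088] [-0.6303 -0.1721 -0.4275]
[ 0.0157 -0.0088 -0.0373] [-0.2993  0.8047 -0.3119]
[ 0.0379 -0.0767 -0.0079] [ 0.0865 -0.2524  0.3798]
[-0.0032  0.0104 -0.0308] [-0.4451  0.6769  0.8558]
```

View pics/w8.png

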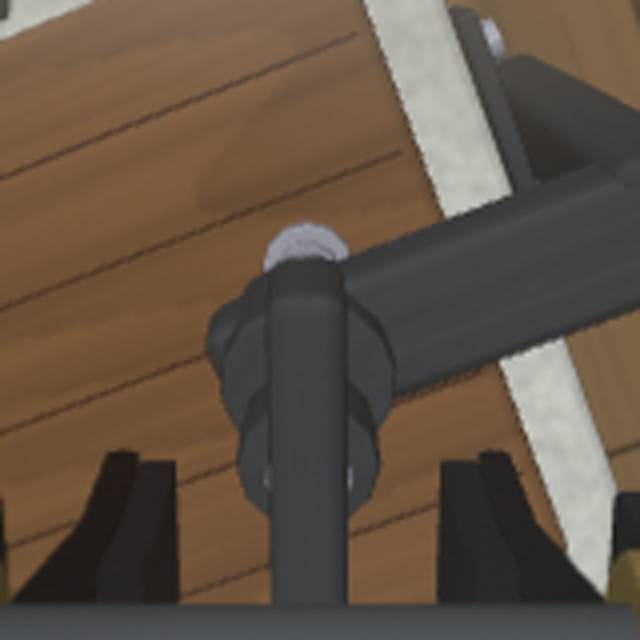

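Wrist view: the wing is upright in the image at column about 318 (crop 310), centred between the fingers and well aligned. I go down and regrip.

Call:
{"op": "drive_tool", "data": {"commands": [[0, 0, 1.1, 0, 0, 0, 0.4], [0, 0, 1.1, 0, 0, 0, 0.2], [0, 0, 0, 0, 0, 0, 0], [0, 0, 0, 0, 0, 0, 0], [0, 0, 0, 0, 0, 0, 0], [0, 0, 0, 0, 0, 0, 0], [0, 0, 0, 0, 0, 0, 0], [0, 0, 0, 0, 0, 0, 0], [0, 0, 0, 0, 0, 0, 0], [0, 0, 0, 0, 0, 0, 0], [0, 0, 0, 0, 0, 0, 0], [0, 0, 0, 0, 0, 0, 0], [0, 0, 0, 0, 0, 0, 0], [0, 0, 0, 0, 0, 0, 0]]}}

```text
time_s: 13.68
tool_pos: [0.474, 0.3053, 0.2268]
tool_rot: [179.9, 0.0, 158.6]
force: [-2.0, 0.8, 6.0]
grip_width: 0.011
```

```bash
cat > tq.py <<'E'
from cell import env
import numpy as np
np.set_printoptions(precision=3,suppress=True)
A=[];B=[];C=[]
for i in range(6):
    o=env.get_obs(); A.append(o["wrist_torque"]);B.append(o["force"]);C.append(o["effort"][6]); env.read_camera("top")
print("t",o["time_s"],"rot",o["tool_rot"][2],"q7",o["qpos"][6],"pos",o["tool_pos"],"Tz",np.mean(A,0),np.std(A,0)[2],"F",np.mean(B,0),"e7",np.mean(C),np.std(C),"w",o["grip_width"])
E
python3 tq.py
```

```text
t 13.9333 rot 158.64390196605933 q7 34.41045562224955 pos [0.474 0.305 0.227] Tz [0.104 0.21  0.031] 0.01449654931878527 F [-1.042  0.322  5.731] e7 -0.01738470687996596 1.2285592211601674e-05 w 0.010724415870906851
```

Call:
{"op": "drive_tool", "data": {"commands": [[0, 0, 0.011, 0, 0, 5, 0], [0, 0, 0.011, 0, 0, 5, 0], [0, 0, 0, 0, 0, 0, 0]]}}

```text
time_s: 14.23
tool_pos: [0.474, 0.3054, 0.2266]
tool_rot: [179.9, 0.0, 148.4]
force: [-0.6, 0.7, 5.3]
grip_width: 0.0106
```

```bash
python3 tq.py
```

```text
t 14.4833 rot 148.6333190046146 q7 24.536710245704683 pos [0.474 0.305 0.227] Tz [ 0.149  0.167 -0.058] 0.030269148913924706 F [-0.721  0.456  5.201] e7 -0.1259668172133388 0.28474151636495953 w 0.010502015122528456
```

Call:
{"op": "drive_tool", "data": {"commands": [[0, 0, 0.011, 0, 0, 5, 0], [0, 0, 0.011, 0, 0, 5, 0], [0, 0, 0, 0, 0, 0, 0]]}}

```text
time_s: 14.78
tool_pos: [0.4741, 0.3054, 0.2264]
tool_rot: [179.9, 0.0, 138.4]
force: [-0.7, 0.6, 4.4]
grip_width: 0.0107
```

```bash
python3 tq.py
```

```text
t 15.0333 rot 138.63594638931227 q7 14.675356353061787 pos [0.474 0.305 0.226] Tz [ 0.143  0.147 -0.039] 0.0350554581746458 F [-0.468  0.476  5.013] e7 -0.12620312692888547 0.2847245422993708 w 0.010402759013883002
```

```bash
sed -i 's/"e7",np.mean(C),np.std(C)/"e7",C,"Tzs",np.array(A)[:,2]/' tq.py
```

Call:
{"op": "drive_tool", "data": {"commands": [[0, 0, 0.011, 0, 0, 5, 0], [0, 0, 0.011, 0, 0, 5, 0]]}}

```text
time_s: 15.25
tool_pos: [0.4741, 0.3054, 0.2262]
tool_rot: [179.9, -0.0, 128.4]
force: [-0.1, 0.6, 5.1]
grip_width: 0.0104
```

```bash
python3 tq.py
```

```text
t 15.5 rot 128.63513637486992 q7 4.810519550304843 pos [0.474 0.305 0.226] Tz [ 0.135  0.118 -0.015] 0.042083160046064716 F [-0.672  0.543  4.921] e7 [np.float64(1.1036180332303047), np.float64(-0.13274258002638817), np.float64(-0.5299383960664272), np.float64(-0.08737083524465561), np.float64(0.037600037176162004), np.float64(0.06339975167065859)] Tzs [ 0.048  0.025 -0.018 -0.072 -0.016 -0.058] w 0.010615709801635393
```

Call:
{"op": "drive_tool", "data": {"commands": [[0, 0, 0.011, 0, 0, 5, 0], [0, 0, 0.011, 0, 0, 5, 0]]}}

```text
time_s: 15.72
tool_pos: [0.4742, 0.3055, 0.226]
tool_rot: [179.9, -0.0, 118.4]
force: [-0.4, -0.1, 4.5]
grip_width: 0.0105
```

```bash
python3 tq.py; python3 - <<'E'
from cell import env
from h import *
s=env.read_camera("scene"); crop(s,360,190,480,290,6,"pics/s9.png")
E
```

```text
t 15.9667 rot 118.64004031900974 q7 -5.0499267134538925 pos [0.474 0.306 0.226] Tz [ 0.159  0.082 -0.031] 0.04912900519685166 F [-0.274  0.514  4.776] e7 [np.float64(1.0780652984976768), np.float64(-0.15766695141792297), np.float64(-0.5462510883808136), np.float64(-0.09103746386244893), np.float64(0.02987916930578649), np.float64(0.05626739119179547)] Tzs [ 0.058 -0.005 -0.093 -0.064 -0.06  -0.021] w 0.010568262905646858
```

View pics/s9.png

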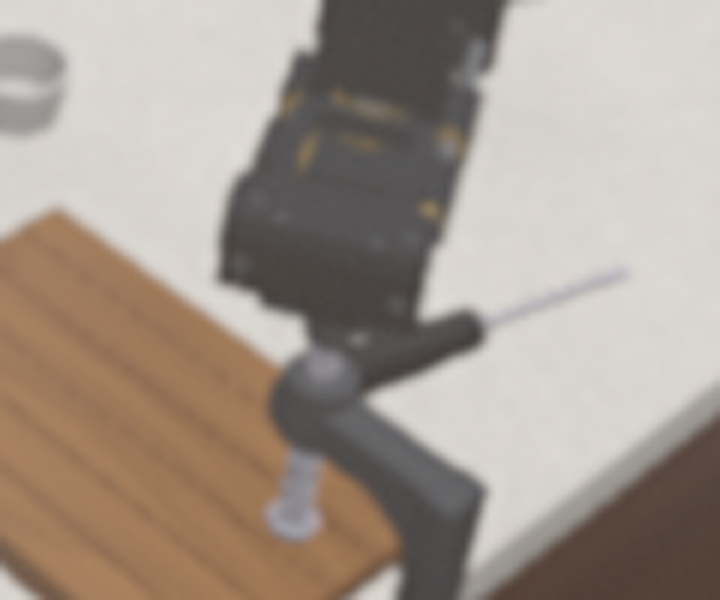

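Call:
{"op": "drive_tool", "data": {"commands": [[0, 0, 0.011, 0, 0, 5, 0], [0, 0, 0.011, 0, 0, 5, 0]]}}

```text
time_s: 16.23
tool_pos: [0.4743, 0.3055, 0.2258]
tool_rot: [179.9, -0.0, 108.4]
force: [0.8, 0.8, 4.4]
grip_width: 0.0108
```

```bash
python3 tq.py
```

```text
t 16.4833 rot 108.64039488276264 q7 -14.905581582368514 pos [0.474 0.305 0.226] Tz [ 0.12   0.03  -0.006] 0.056224660035461727 F [-0.095  0.716  5.052] e7 [np.float64(1.051500029861927), np.float64(-0.18341727554798126), np.float64(-0.5705957673490047), np.float64(-0.11946646962314844), np.float64(0.006400675338227302), np.float64(0.03152467659674585)] Tzs [ 0.095  0.022 -0.084 -0.001 -0.048 -0.018] w 0.010716017745116357
```

Call:
{"op": "drive_tool", "data": {"commands": [[0, 0, 0.011, 0, 0, 5, 0], [0, 0, 0.011, 0, 0, 5, 0]]}}

```text
time_s: 16.7
tool_pos: [0.4744, 0.3055, 0.2256]
tool_rot: [179.9, -0.1, 98.4]
force: [-0.1, 1.0, 5.3]
grip_width: 0.0106
```

```bash
python3 tq.py
```

```text
t 16.95 rot 98.646413827568 q7 -24.76048982753859 pos [0.474 0.305 0.226] Tz [0.108 0.019 0.039] 0.059948597176700764 F [0.011 0.858 5.299] e7 [np.float64(1.025352068245411), np.float64(-0.2083135675638914), np.float64(-0.5941575206816196), np.float64(-0.14380822889506817), np.float64(-0.018096427666023374), np.float64(0.007035764720058069)] Tzs [ 0.166  0.053 -0.013  0.017  0.009  0.004] w 0.01047528899335114
```

Torque is starting to rise, so touch was probably near yaw 115–122°. I go on in 10° steps and fit the slope.

Call:
{"op": "drive_tool", "data": {"commands": [[0, 0, 0.011, 0, 0, 5, 0], [0, 0, 0.011, 0, 0, 5, 0]]}}

```text
time_s: 17.17
tool_pos: [0.4744, 0.3055, 0.2255]
tool_rot: [179.9, -0.1, 88.4]
force: [0.6, -0.7, 4.4]
grip_width: 0.0109
```

```bash
python3 tq.py
```

```text
t 17.4167 rot 88.64564181400385 q7 -34.61349997084404 pos [0.474 0.305 0.225] Tz [ 0.079 -0.018  0.052] 0.07619882236879912 F [0.235 0.304 5.012] e7 [np.float64(0.9997974336147308), np.float64(-0.23288035299628973), np.float64(-0.6167779304087162), np.float64(-0.1670869393274188), np.float64(-0.04155947710387409), np.float64(-0.01650873979087919)] Tzs [ 0.202  0.087 -0.009  0.046 -0.012 -0.004] w 0.010335362349273602
```

Call:
{"op": "drive_tool", "data": {"commands": [[0, 0, 0.011, 0, 0, 5, 0], [0, 0, 0.011, 0, 0, 5, 0]]}}

```text
time_s: 17.63
tool_pos: [0.4745, 0.3054, 0.2252]
tool_rot: [179.9, -0.1, 78.4]
force: [0.9, -0.2, 5.5]
grip_width: 0.0104
```

```bash
python3 tq.py
```

```text
t 17.8833 rot 78.6469610883152 q7 -44.46560893729151 pos [0.474 0.305 0.225] Tz [ 0.045 -0.025  0.07 ] 0.05655225239033474 F [0.359 0.7   4.812] e7 [np.float64(0.973900817334652), np.float64(-0.25629060342907906), np.float64(-0.637860931456089), np.float64(-0.1889507006853819), np.float64(-0.06382012506946921), np.float64(-0.0388058926910162)] Tzs [0.194 0.07  0.046 0.038 0.037 0.036] w 0.010757815915940877
```

Call:
{"op": "drive_tool", "data": {"commands": [[0, 0, 0.011, 0, 0, 5, 0], [0, 0, 0.011, 0, 0, 5, 0]]}}

```text
time_s: 18.1
tool_pos: [0.4745, 0.3054, 0.225]
tool_rot: [179.9, -0.1, 68.4]
force: [0.5, 1.3, 5.5]
grip_width: 0.0105
```

```bash
python3 tq.py
```

```text
t 18.35 rot 68.65127532833519 q7 -54.31278834863619 pos [0.475 0.305 0.225] Tz [ 0.004 -0.057  0.103] 0.061465944944618316 F [0.639 1.139 5.246] e7 [np.float64(0.9477507323026657), np.float64(-0.2783478330820799), np.float64(-0.6570775620639324), np.float64(-0.2089556073769927), np.float64(-0.08415209362283349), np.float64(-0.05917124915868044)] Tzs [0.228 0.121 0.088 0.089 0.05  0.043] w 0.01038203651600695
```

```bash
python3 - <<'E'
from cell import env
from h import *
c=env.read_camera("wrist"); crop(c,240,160,400,300,5,"pics/w10.png")
c=env.read_camera("top"); crop(c,160,195,230,255,10,"pics/t10.png")
E
```

```text
(no output)
```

View pics/w10.png

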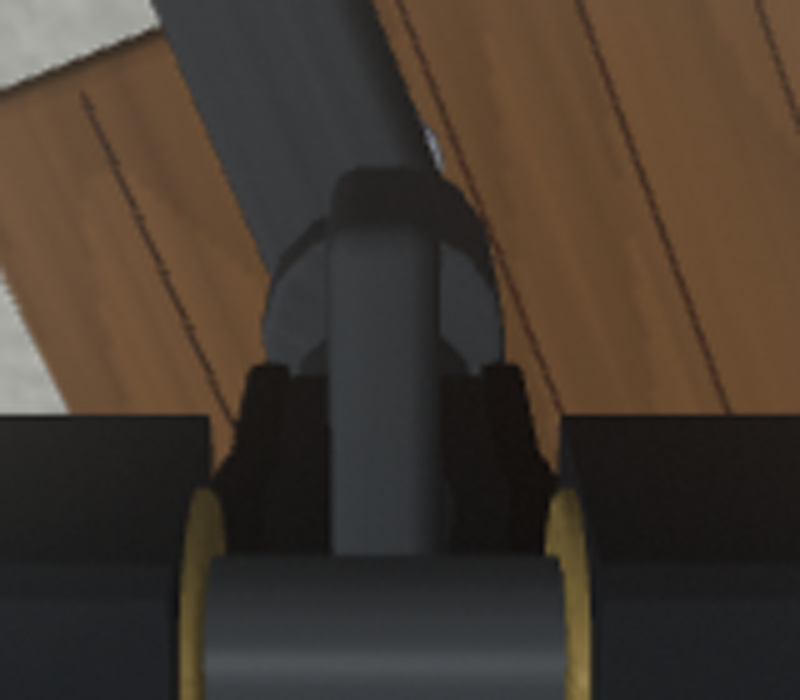

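View pics/t10.png

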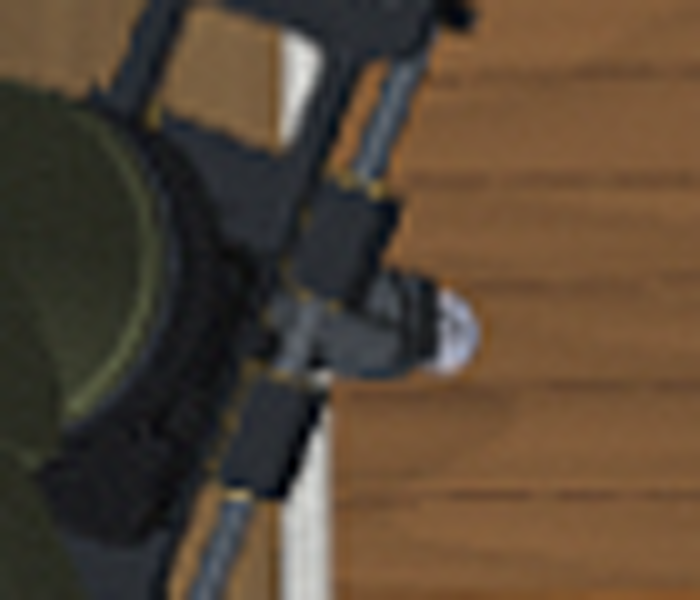

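The wing hasn't slipped in the fingers (wrist view: wing still parallel to the pads). Touch estimates run from yaw 116° (torque) to 131° (the largest gap given), so we're 0.83–1.1 rad past touch. Another 8° gives about 0.98–1.24 rad, which is inside the snug band whichever estimate holds. Then I release.

Call:
{"op": "drive_tool", "data": {"commands": [[0, 0, 0.009, 0, 0, 4, 0], [0, 0, 0.009, 0, 0, 4, 0]]}}

```text
time_s: 18.67
tool_pos: [0.4746, 0.3053, 0.2249]
tool_rot: [179.9, -0.1, 60.5]
force: [0.7, 0.1, 5.8]
grip_width: 0.0105
```

```bash
python3 tq.py
```

```text
t 18.9167 rot 60.657379891067265 q7 -62.188613594361335 pos [0.475 0.305 0.225] Tz [-0.014 -0.034  0.151] 0.048584960972360466 F [0.566 0.631 5.261] e7 [np.float64(0.6946860998868942), np.float64(-0.2842824999243021), np.float64(-0.5694884061813354), np.float64(-0.21044512744992971), np.float64(-0.111959392670542), np.float64(-0.09236125973984599)] Tzs [0.219 0.217 0.14  0.112 0.113 0.106] w 0.011025915470027353
```

Call:
{"op": "drive_tool", "data": {"commands": [[0, 0, 0, 0, 0, 0, 0.45], [0, 0, 0, 0, 0, 0, 0.45], [0, 0, 0, 0, 0, 0, 0.45], [0, 0, 0, 0, 0, 0, 0.45], [0, 0, -2, 0, 0, 0, 0.45], [0, 0, -3, 0, 0, 0, 0.45], [0, 0, 0, 0, 0, 0, 0.45]]}}

```text
time_s: 19.55
tool_pos: [0.4754, 0.3055, 0.2781]
tool_rot: [179.8, -0.3, 60.6]
force: [1.4, -0.2, 0.4]
grip_width: 0.0386
```

```bash
python3 tq.py;  python3 - <<'E'
from cell import env
from h import *
np.set_printoptions(precision=4,suppress=True)
c=env.read_camera("wrist"); cv2.imwrite("pics/w11.png",c["img"])
s=env.read_camera("scene"); crop(s,320,190,480,300,5,"pics/s11.png")
E
```

```text
t 19.8 rot 60.63875721610971 q7 -62.73470374556919 pos [0.473 0.304 0.272] Tz [-0.082  0.057 -0.002] 0.03781122574372557 F [ 0.169  0.129 -0.374] e7 [np.float64(-0.03806494642049074), np.float64(-0.014930104371160269), np.float64(-0.006138094322523102), np.float64(-0.002388475913903676), np.float64(-0.0007351960448431782), np.float64(-5.90514218856697e-05)] Tzs [ 0.005 -0.01  -0.003  0.073 -0.05  -0.026] w 0.03903700417720242
```

View pics/w11.png

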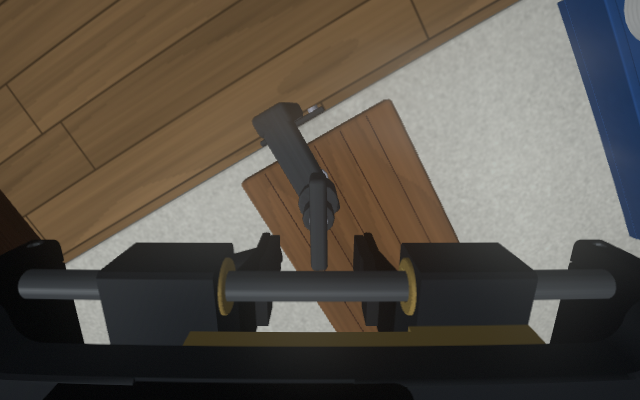

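View pics/s11.png

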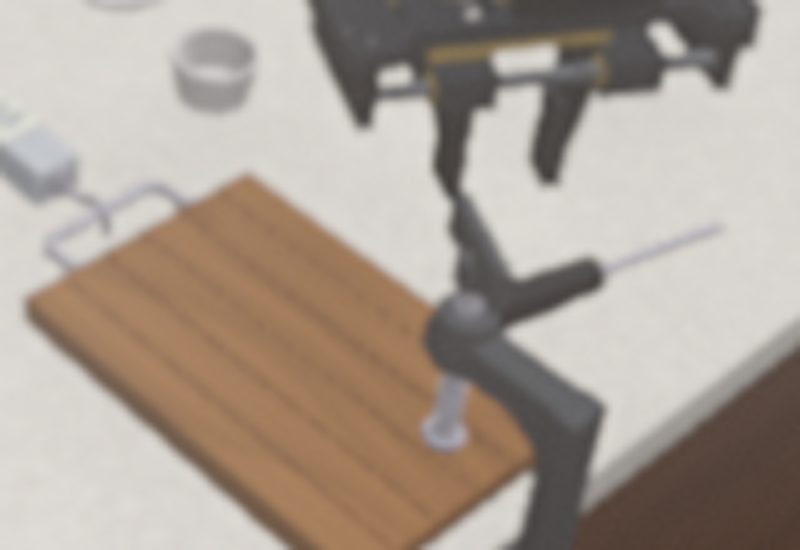

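The clamp is done: the wing is alone at yaw about 60.6° and the gripper is clear above it. Moving to the scale's pull handle.

Call:
{"op": "drive_tool", "data": {"commands": [[-2.7, 1.62, 0, 0, 0, 0, 0.45], [-2.7, 1.62, 0, 0, 0, 0, 0.45], [-2.7, 1.62, 0, 0, 0, 0, 0.45], [-2.7, 1.62, 0, 0, 0, 0, 0.45], [-2.7, 1.62, 0, 0, 0, 0, 0.45], [-2.7, 1.62, 0, 0, 0, 0, 0.45], [-2.7, 1.62, 0, 0, 0, 0, 0.45], [-2.7, 1.62, 0, 0, 0, 0, 0.45], [-2.7, 1.62, 0, 0, 0, 0, 0.45], [-2.7, 1.62, 0, 0, 0, 0, 0.45], [-2.7, 1.62, 0, 0, 0, 0, 0.45], [-2.7, 1.62, 0, 0, 0, 0, 0.45], [-2.7, 1.62, 0, 0, 0, 0, 0.45], [-2.7, 1.62, 0, 0, 0, 0, 0.45], [-2.7, 1.62, 0, 0, 0, 0, 0.45], [-2.7, 1.62, 0, 0, 0, 0, 0.45]]}}

```text
time_s: 21.28
tool_pos: [0.4875, -0.1999, 0.2738]
tool_rot: [-180.0, -0.0, 60.7]
force: [0.7, -0.3, -0.5]
grip_width: 0.0392
```

Call:
{"op": "drive_tool", "data": {"commands": [[0, 0, 0, 0, 0, 6.2, 0.45], [0, 0, 0, 0, 0, 6.2, 0.45], [0, 0, 0, 0, 0, 6.2, 0.45], [0, 0, 0, 0, 0, 6.2, 0.45], [0, 0, 0, 0, 0, 6.2, 0.45], [0, 0, 0, 0, 0, 6.2, 0.45], [0, 0, 0, 0, 0, 6.2, 0.45], [0, 0, 0, 0, 0, 6.2, 0.45], [0, 0, 0, 0, 0, 6.2, 0.45], [0, 0, 0, 0, 0, 6, 0.45], [0, 0, 0, 0, 0, 0, 0.45]]}}

```text
time_s: 22.2
tool_pos: [0.4877, -0.1985, 0.2736]
tool_rot: [-180.0, 0.0, -1.3]
force: [0.2, 0.3, -0.2]
grip_width: 0.0389
```

```bash
python3 st.py;  python3 - <<'E'
from cell import env
from h import *
import pickle
np.set_printoptions(precision=4,suppress=True)
c=env.read_camera("wrist"); cv2.imwrite("pics/w12.png",c["img"])
s=env.read_camera("scene");t=env.read_camera("top"); pickle.dump((c,s,t),open("c1.pkl","wb"))
crop(t,275,180,415,260,5.5,"pics/t12.png"); crop(s,240,130,370,230,6,"pics/s12.png")
E
```

```text
22.2 [-25.4292   4.1156  47.1433 103.5286  -3.1282  73.7311 -68.7853] [ 0.4877 -0.1985  0.2736] [-179.9988    0.0406   -1.3048] F [ 0.2052  0.2751 -0.2391] T [-0.0422  0.1191  0.0219] 0.03893142123650295
```

View pics/w12.png

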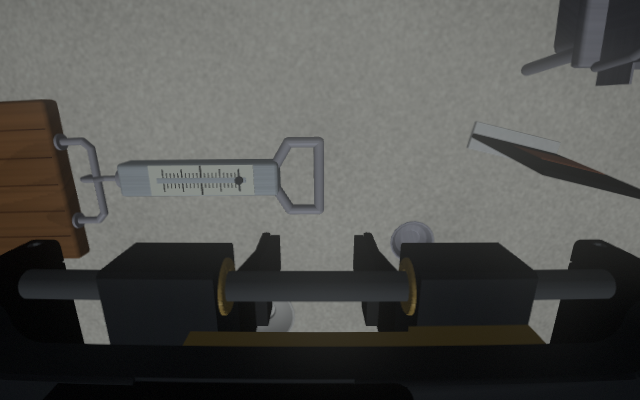

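View pics/s12.png

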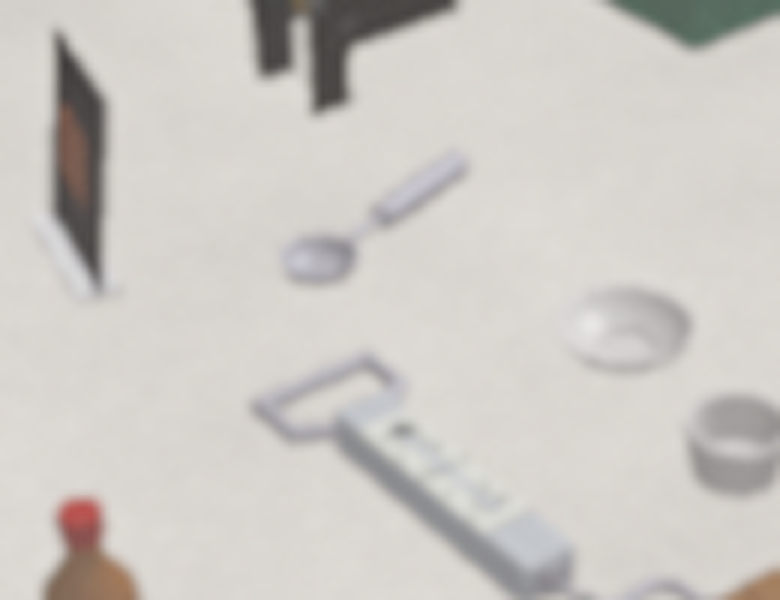

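View pics/t12.png

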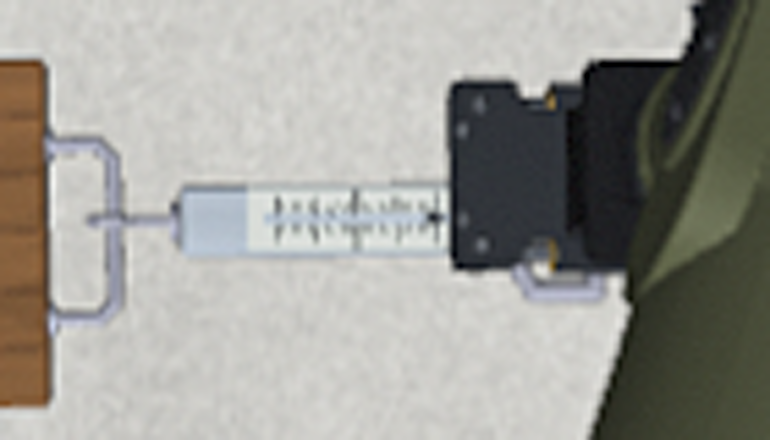

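Wrist view: the pull bar is at column about 319, rows 138–213. The pointer (239,181) is on the 0 line and the long 10 N line is at column 201. The sign is at right, its near foot at about (475,145).

```bash
python3 - <<'E'
from h import *
import pickle
np.set_printoptions(precision=4,suppress=True)
c,s,t=pickle.load(open("c1.pkl","rb"))
crop(c,60,110,340,240,2.8,"pics/w13.png")
g=cv2.cvtColor(c["img"],cv2.COLOR_BGR2GRAY)
for r in (160,175,190): print(r,g[r,308:330])
P=onz(c,[(318.8,142),(319,175),(318.8,210)],.015);print("bar",P)
print("lines 0,10,20",onz(c,[(239,181),(201,181),(163,181)],.029))
print("loop",onz(c,[(100,180)],.011),"sign foot",onz(c,[(470,150),(475,122),(560,147)],0))
print("board end",onz(c,[(54,100),(87,257)],.022))
E
```

```text
160 [125 124 124 125 125 109  85  93  99 102 104 104 102  98  91  81 125 126
 127 128 128 128]
175 [134 131 128 126 126  99  83  91  99 102 104 105 102  98  91  81 123 128
 128 128 127 128]
190 [131 130 127 129 131 131  84  90  98 101 104 104 102  99  91  81 128 130
 130 130 132 130]
bar [[ 0.5245 -0.202   0.015 ]
 [ 0.4891 -0.2014  0.015 ]
 [ 0.4495 -0.2003  0.015 ]]
lines 0,10,20 [[ 0.4878 -0.1177  0.029 ]
 [ 0.4888 -0.0778  0.029 ]
 [ 0.4898 -0.0375  0.029 ]]
loop [[0.489  0.0426 0.011 ]] sign foot [[ 0.5105 -0.3699  0.    ]
 [ 0.5409 -0.3724  0.    ]
 [ 0.5121 -0.4726  0.    ]]
board end [[0.5758 0.0671 0.022 ]
 [0.4007 0.0699 0.022 ]]
```

View pics/w13.png

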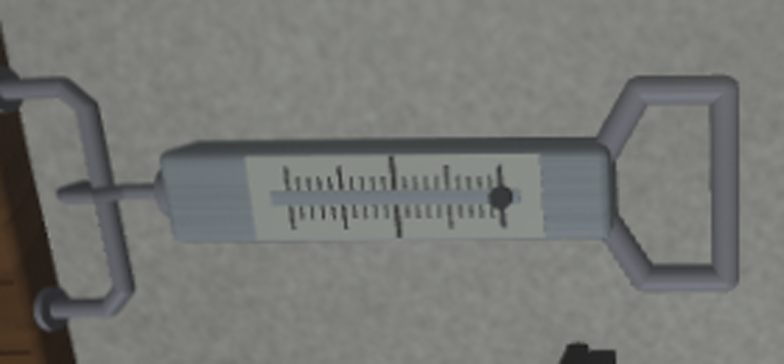

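Call:
{"op": "drive_tool", "data": {"commands": [[0, 0.15, 3.0, 0, 0, 0, 0.45], [0, 0, 3.5, 0, 0, 0, 0.45], [0, 0, 3.5, 0, 0, 0, 0.45], [0, 0, 3.5, 0, 0, 0, 0.45], [0, 0, 2.5, 0, 0, 0, 0.45], [0, 0, 1.0, 0, 0, 0, 0.45], [0, 0, 0, 0, 0, 0, 0.45]]}}

```text
time_s: 22.93
tool_pos: [0.4862, -0.1995, 0.1018]
tool_rot: [-180.0, 0.3, -1.1]
force: [0.4, 0.3, -0.8]
grip_width: 0.039
```

```bash
python3 - <<'E'
import st
from cell import env
from h import *
c=env.read_camera("wrist"); cv2.imwrite("pics/w14.png",c["img"])
E
```

```text
22.9333 [-20.0953  17.6304  44.8826 113.6236 -15.02    54.9109 -58.8509] [ 0.4862 -0.1995  0.1018] [-179.9855    0.2925   -1.0893] F [ 0.3928  0.3372 -0.7846] T [-0.0502  0.1837  0.0191] 0.038964949320221966
```

View pics/w14.png

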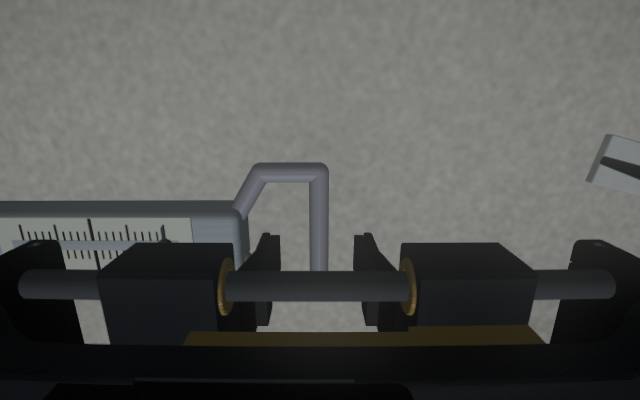

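The bar sits centred between the fingers at column 319 and the left finger is clear of the case. Going down and closing.

Call:
{"op": "drive_tool", "data": {"commands": [[0.05, 0, 1.3, 0, 0, 0, 0.45], [0, 0, 1.3, 0, 0, 0, 0.45], [0, 0, 0, 0, 0, 0, 0.3], [0, 0, 0, 0, 0, 0, 0.2]], "force": 30}}

```text
time_s: 23.32
tool_pos: [0.4881, -0.1999, 0.0777]
tool_rot: [-180.0, 0.0, -1.1]
force: [0.0, 0.2, -0.5]
grip_width: 0.032
```

```bash
python3 tq.py; python3 - <<'E'
import st
from cell import env
from h import *
c=env.read_camera("wrist"); cv2.imwrite("pics/w15.png",c["img"])
t=env.read_camera("top");crop(t,275,180,415,260,5.5,"pics/t15.png")
E
```

```text
t 23.5667 rot -1.1530806649150525 q7 -57.0863539109197 pos [ 0.489 -0.2    0.079] Tz [-0.06   0.178 -0.018] 0.02398286123114557 F [ 0.016  0.217 -0.085] e7 [np.float64(0.03561872988939285), np.float64(0.01132492907345295), np.float64(0.0032576362718828022), np.float64(0.00030825657631794456), np.float64(-0.00026783111024997197), np.float64(-0.0003827914497378515)] Tzs [-0.05   0.005  0.005 -0.049 -0.018  0.002] w 0.019183166640356786
23.6167 [-18.7858  19.9959  43.7432 114.324  -17.4435  52.2038 -57.0869] [ 0.4887 -0.2001  0.0785] [-179.9966   -0.0606   -1.1549] F [-0.3106 -0.7325 -0.1089] T [-0.057   0.1576 -0.0071] 0.01847207089027627
```

View pics/w15.png

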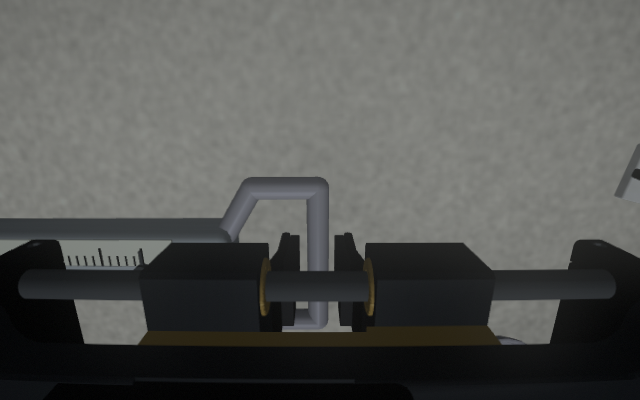

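View pics/t15.png

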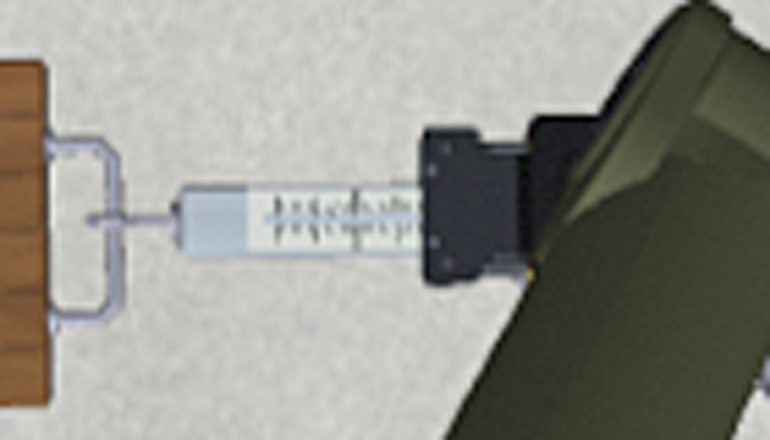

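Top view: the 10 N line (crop column 356) stays visible next to the gripper. I go 3.5 mm lower and close.

Call:
{"op": "drive_tool", "data": {"commands": [[-0.05, 0, 0.35, 0, 0, 0, 0.2], [0, 0, 0, 0, 0, 0, 0], [0, 0, 0, 0, 0, 0, 0], [0, 0, 0, 0, 0, 0, 0], [0, 0, 0, 0, 0, 0, 0], [0, 0, 0, 0, 0, 0, 0]]}}

```text
time_s: 24.22
tool_pos: [0.4877, -0.2, 0.0744]
tool_rot: [-180.0, 0.0, -1.2]
force: [-0.3, -0.6, -2.4]
grip_width: 0.0101
```

```bash
python3 tq.py
```

```text
t 24.4667 rot -1.1562575998609845 q7 -56.84357442311416 pos [ 0.488 -0.2    0.074] Tz [-0.102  0.219  0.052] 0.018030391695040317 F [-0.389 -0.183 -0.928] e7 [np.float64(-0.041294057155027986), np.float64(-0.0432287051808089), np.float64(-0.044785343343392015), np.float64(-0.04614802775904536), np.float64(-0.04733848152682185), np.float64(-0.04816102213226259)] Tzs [0.061 0.079 0.05  0.02  0.043 0.058] w 0.009683986187168212
```

Held (10 mm width). Drawing out slowly along tool +y.

Call:
{"op": "drive_tool", "data": {"commands": [[0, 0.1, 0, 0, 0, 0, 0], [0, 0.1, 0, 0, 0, 0, 0], [0, 0.1, 0, 0, 0, 0, 0], [0, 0.1, 0, 0, 0, 0, 0], [0, 0.1, 0, 0, 0, 0, 0], [0, 0.1, 0, 0, 0, 0, 0], [0, 0.1, 0, 0, 0, 0, 0], [0, 0.1, 0, 0, 0, 0, 0], [0, 0.1, 0, 0, 0, 0, 0], [0, 0.1, 0, 0, 0, 0, 0], [0, 0.1, 0, 0, 0, 0, 0], [0, 0.1, 0, 0, 0, 0, 0], [0, 0.1, 0, 0, 0, 0, 0], [0, 0.1, 0, 0, 0, 0, 0], [0, 0.1, 0, 0, 0, 0, 0], [0, 0.1, 0, 0, 0, 0, 0], [0, 0.1, 0, 0, 0, 0, 0], [0, 0.1, 0, 0, 0, 0, 0], [0, 0.1, 0, 0, 0, 0, 0], [0, 0.1, 0, 0, 0, 0, 0]]}}

```text
time_s: 26.18
tool_pos: [0.4875, -0.2197, 0.0744]
tool_rot: [-180.0, 0.0, -1.1]
force: [1.0, 4.5, -0.5]
grip_width: 0.0102
```

```bash
cat > look.py <<'E'
import sys
from cell import env
from h import *
np.set_printoptions(precision=4,suppress=True)
o=env.get_obs(); F=[]
for i in range(3):
    F.append(env.get_obs()["force"]); t=env.read_camera("top")
print(o["time_s"],o["tool_pos"],o["tool_rot"][2],o["grip_width"],"F",np.mean(F,0))
w=env.read_camera("wrist"); cv2.imwrite(f"pics/w{sys.argv[1]}.png",w["img"])
crop(t,275,190,405,250,6,f"pics/t{sys.argv[1]}.png")
E
python3 look.py 20
```

```text
26.1833 [ 0.4875 -0.2197  0.0744] -1.1436881297419326 0.01019044664034602 F [ 0.4899  4.1174 -0.4925]
```

View pics/t20.png

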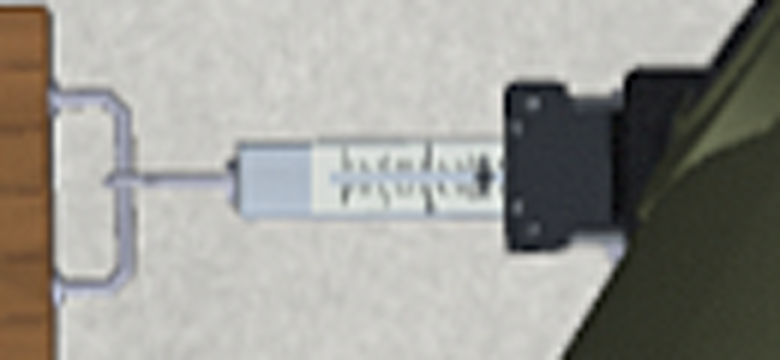

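View pics/w20.png

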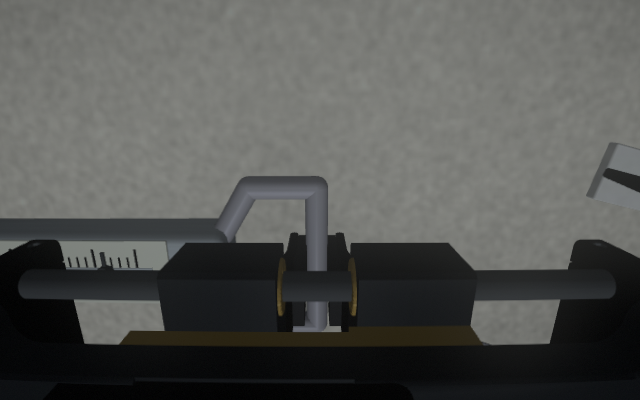

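Top crop: pointer at column 483, 10 N line at 430, so about 3.8 N. The wrist view agrees (pointer about 3.7 ticks from 0). About 25 mm more is needed, so I draw 20 mm, then check.

Call:
{"op": "drive_tool", "data": {"commands": [[0, 0.1, 0, 0, 0, 0, 0], [0, 0.1, 0, 0, 0, 0, 0], [0, 0.1, 0, 0, 0, 0, 0], [0, 0.1, 0, 0, 0, 0, 0], [0, 0.1, 0, 0, 0, 0, 0], [0, 0.1, 0, 0, 0, 0, 0], [0, 0.1, 0, 0, 0, 0, 0], [0, 0.1, 0, 0, 0, 0, 0], [0, 0.1, 0, 0, 0, 0, 0], [0, 0.1, 0, 0, 0, 0, 0], [0, 0.1, 0, 0, 0, 0, 0], [0, 0.1, 0, 0, 0, 0, 0], [0, 0.1, 0, 0, 0, 0, 0], [0, 0.1, 0, 0, 0, 0, 0], [0, 0.1, 0, 0, 0, 0, 0], [0, 0.1, 0, 0, 0, 0, 0], [0, 0.1, 0, 0, 0, 0, 0], [0, 0.1, 0, 0, 0, 0, 0], [0, 0.1, 0, 0, 0, 0, 0], [0, 0.1, 0, 0, 0, 0, 0]]}}

```text
time_s: 28.05
tool_pos: [0.4873, -0.2373, 0.0742]
tool_rot: [-179.7, 0.1, -1.1]
force: [-0.9, 10.2, 1.1]
grip_width: 0.0102
```

```bash
python3 look.py 21
```

```text
28.05 [ 0.4873 -0.2373  0.0742] -1.0721103731203292 0.010202268518178835 F [0.2039 9.8079 0.2118]
```

View pics/t21.png

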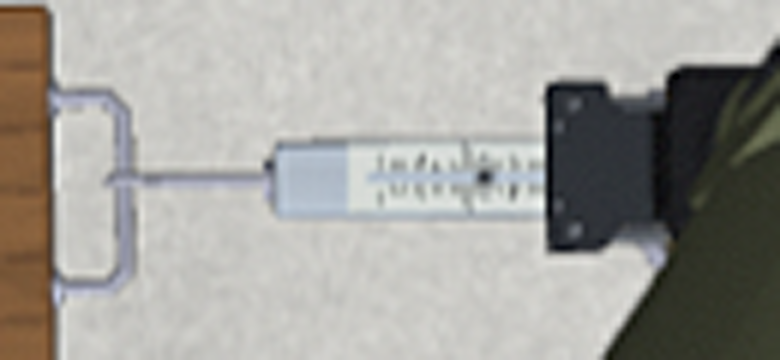

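View pics/w21.png

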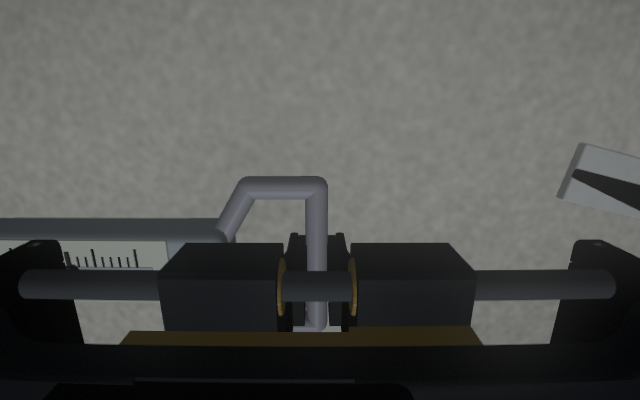

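Top crop: pointer at column 485, 10 N line at 467, so about 7.9 N, 8.3 mm short. I creep on by 7 mm and let it settle.

Call:
{"op": "drive_tool", "data": {"commands": [[0, 0.1, 0, 0, 0, 0, 0], [0, 0.1, 0, 0, 0, 0, 0], [0, 0.1, 0, 0, 0, 0, 0], [0, 0.1, 0, 0, 0, 0, 0], [0, 0.1, 0, 0, 0, 0, 0], [0, 0.1, 0, 0, 0, 0, 0], [0, 0.1, 0, 0, 0, 0, 0], [0, 0, 0, 0, 0, 0, 0]]}}

```text
time_s: 28.92
tool_pos: [0.4874, -0.2435, 0.0742]
tool_rot: [-179.7, 0.1, -1.0]
force: [-0.6, 11.7, 1.3]
grip_width: 0.01
```

```bash
sed -i 's/crop(t,275,190,405,250,6,/crop(t,330,205,370,235,16,/' look.py; python3 look.py 22
```

```text
28.9167 [ 0.4874 -0.2435  0.0742] -1.047631810850618 0.010048112522675305 F [ 0.1752 11.5627  1.2154]
```

View pics/t22.png

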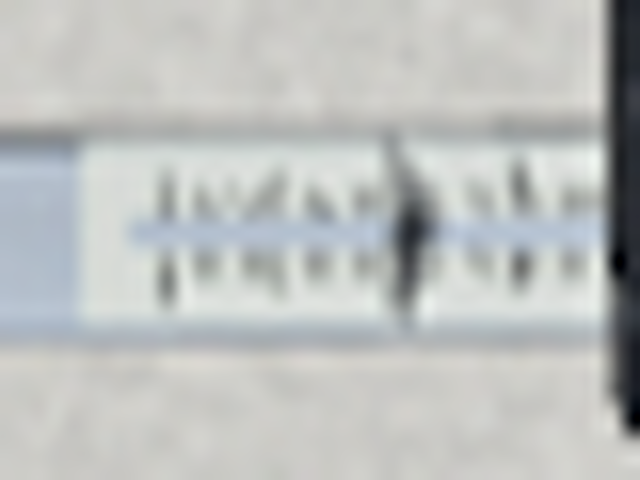

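View pics/w22.png

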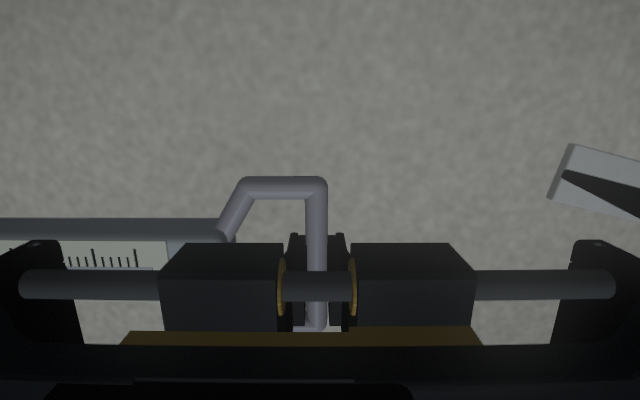

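The pointer (crop column about 411) is just short of the 10 N line (about 400), reading about 9.5 N. I add 2 mm.

Call:
{"op": "drive_tool", "data": {"commands": [[0, 0.1, 0, 0, 0, 0, 0], [0, 0.1, 0, 0, 0, 0, 0], [0, 0, 0, 0, 0, 0, 0]]}}

```text
time_s: 29.37
tool_pos: [0.4874, -0.2451, 0.0742]
tool_rot: [-179.6, 0.1, -1.0]
force: [-0.8, 12.4, 3.7]
grip_width: 0.0098
```

```bash
python3 look.py 23; python3 - <<'E'
from cell import env
from h import *
s=env.read_camera("scene"); crop(s,270,170,330,220,12,"pics/s23.png")
E
```

```text
29.3667 [ 0.4874 -0.2451  0.0742] -1.0285304315839947 0.009768669907971048 F [-0.2348 12.56    2.5609]
```

View pics/t23.png

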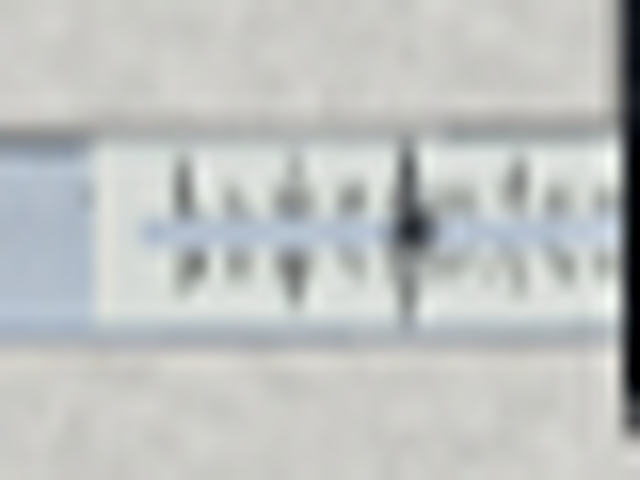

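View pics/s23.png

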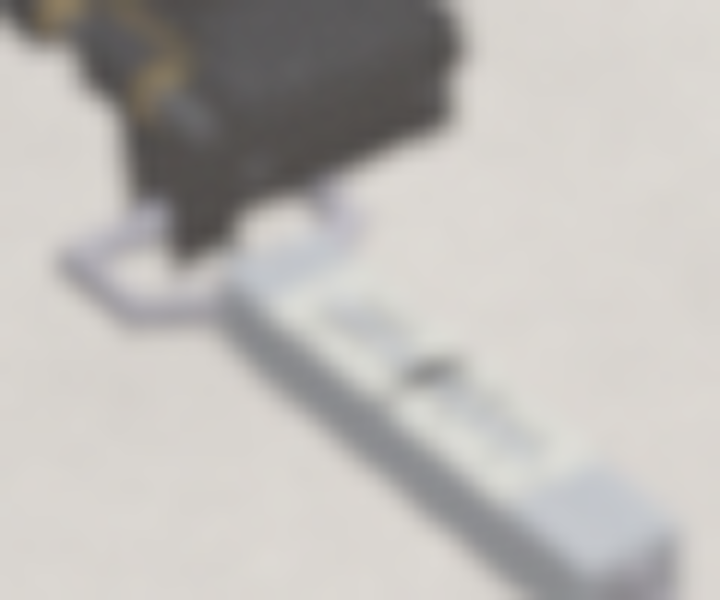

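The pointer (412) is practically on the 10 N line (407), about 9.8 N. I nudge it 0.5 mm and hold for more than 2 s.

Call:
{"op": "drive_tool", "data": {"commands": [[0, 0.05, 0, 0, 0, 0, 0], [0, 0, 0, 0, 0, 0, 0], [0, 0, 0, 0, 0, 0, 0], [0, 0, 0, 0, 0, 0, 0], [0, 0, 0, 0, 0, 0, 0], [0, 0, 0, 0, 0, 0, 0], [0, 0, 0, 0, 0, 0, 0], [0, 0, 0, 0, 0, 0, 0], [0, 0, 0, 0, 0, 0, 0], [0, 0, 0, 0, 0, 0, 0], [0, 0, 0, 0, 0, 0, 0], [0, 0, 0, 0, 0, 0, 0], [0, 0, 0, 0, 0, 0, 0], [0, 0, 0, 0, 0, 0, 0]]}}

```text
time_s: 30.78
tool_pos: [0.4874, -0.2453, 0.0742]
tool_rot: [-179.6, 0.1, -1.0]
force: [-0.5, 13.0, 2.6]
grip_width: 0.0103
```

```bash
python3 look.py 24
```

```text
30.7833 [ 0.4874 -0.2453  0.0742] -1.0192453262501082 0.010278311950915248 F [-0.2436 13.4198  2.0457]
```

View pics/t24.png

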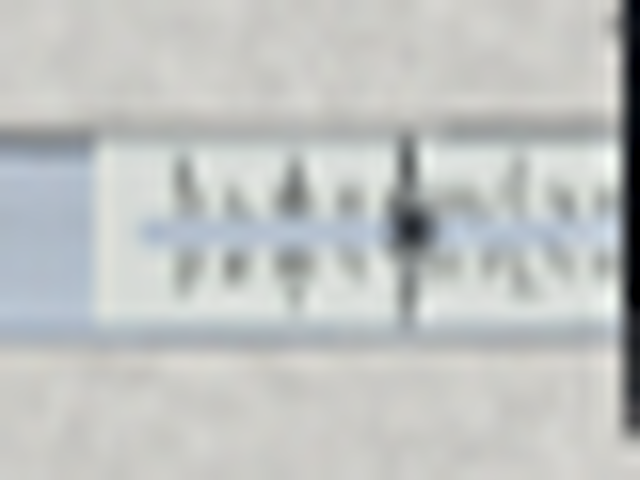

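The pointer is on the heavy line (411 vs 408, about 9.9 N). I finish the hold, then ease back slowly.

Call:
{"op": "drive_tool", "data": {"commands": [[0, 0, 0, 0, 0, 0, 0], [0, 0, 0, 0, 0, 0, 0], [0, 0, 0, 0, 0, 0, 0], [0, 0, 0, 0, 0, 0, 0], [0, 0, 0, 0, 0, 0, 0], [0, 0, 0, 0, 0, 0, 0], [0, 0, 0, 0, 0, 0, 0], [0, 0, 0, 0, 0, 0, 0], [0, 0, 0, 0, 0, 0, 0], [0, 0, 0, 0, 0, 0, 0], [0, 0, 0, 0, 0, 0, 0], [0, 0, 0, 0, 0, 0, 0], [0, -0.05, 0, 0, 0, 0, 0], [0, -0.1, 0, 0, 0, 0, 0], [0, -0.1, 0, 0, 0, 0, 0], [0, -0.1, 0, 0, 0, 0, 0], [0, -0.1, 0, 0, 0, 0, 0], [0, -0.1, 0, 0, 0, 0, 0], [0, -0.1, 0, 0, 0, 0, 0], [0, -0.1, 0, 0, 0, 0, 0]]}}

```text
time_s: 32.65
tool_pos: [0.4871, -0.2405, 0.0742]
tool_rot: [-179.9, 0.0, -1.1]
force: [0.4, 7.0, -0.7]
grip_width: 0.01
```

Call:
{"op": "drive_tool", "data": {"commands": [[0, -0.1, 0, 0, 0, 0, 0], [0, -0.1, 0, 0, 0, 0, 0], [0, -0.1, 0, 0, 0, 0, 0], [0, -0.1, 0, 0, 0, 0, 0], [0, -0.1, 0, 0, 0, 0, 0], [0, -0.1, 0, 0, 0, 0, 0], [0, -0.1, 0, 0, 0, 0, 0], [0, -0.1, 0, 0, 0, 0, 0], [0, -0.1, 0, 0, 0, 0, 0], [0, -0.1, 0, 0, 0, 0, 0], [0, -0.1, 0, 0, 0, 0, 0], [0, -0.1, 0, 0, 0, 0, 0], [0, -0.1, 0, 0, 0, 0, 0], [0, -0.1, 0, 0, 0, 0, 0], [0, -0.1, 0, 0, 0, 0, 0], [0, -0.1, 0, 0, 0, 0, 0], [0, -0.1, 0, 0, 0, 0, 0], [0, -0.1, 0, 0, 0, 0, 0], [0, -0.1, 0, 0, 0, 0, 0], [0, -0.1, 0, 0, 0, 0, 0]]}}

```text
time_s: 34.32
tool_pos: [0.4874, -0.2222, 0.0746]
tool_rot: [180.0, -0.0, -1.2]
force: [-0.5, 2.7, -1.0]
grip_width: 0.0098
```

Call:
{"op": "drive_tool", "data": {"commands": [[0, -0.1, 0, 0, 0, 0, 0], [0, -0.1, 0, 0, 0, 0, 0], [0, -0.1, 0, 0, 0, 0, 0], [0, -0.1, 0, 0, 0, 0, 0], [0, -0.1, 0, 0, 0, 0, 0], [0, -0.1, 0, 0, 0, 0, 0], [0, -0.1, 0, 0, 0, 0, 0], [0, -0.1, 0, 0, 0, 0, 0], [0, -0.1, 0, 0, 0, 0, 0], [0, -0.1, 0, 0, 0, 0, 0], [0, -0.1, 0, 0, 0, 0, 0], [0, -0.1, 0, 0, 0, 0, 0], [0, -0.1, 0, 0, 0, 0, 0], [0, -0.1, 0, 0, 0, 0, 0], [0, -0.1, 0, 0, 0, 0, 0], [0, -0.1, 0, 0, 0, 0, 0], [0, -0.1, 0, 0, 0, 0, 0], [0, 0, 0, 0, 0, 0, 0], [0, 0, 0, 0, 0, 0, 0]]}}

```text
time_s: 35.9
tool_pos: [0.4879, -0.2051, 0.0746]
tool_rot: [180.0, -0.0, -1.2]
force: [-0.3, -0.5, -0.8]
grip_width: 0.0098
```

```bash
sed -i 's/crop(t,330,205,370,235,16,/crop(t,275,190,405,250,6,/' look.py; python3 look.py 25
```

```text
35.9 [ 0.4879 -0.2051  0.0746] -1.1565051166892601 0.009810554426521057 F [-0.3271 -0.7189 -1.3203]
```

View pics/t25.png

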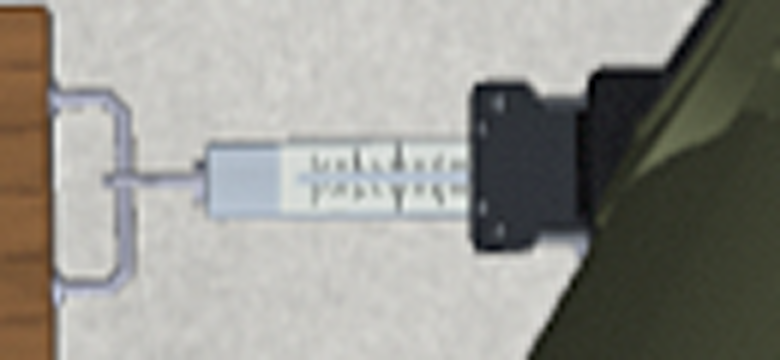

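View pics/w25.png

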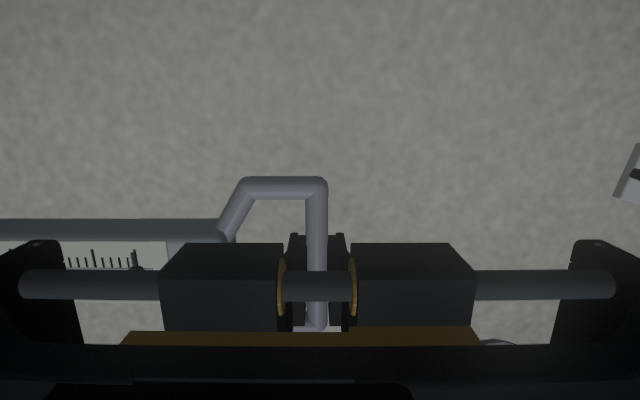

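The pointer is back near 0 but the hook is only just slack. I go back another 4 mm, close to the starting place.

Call:
{"op": "drive_tool", "data": {"commands": [[0, -0.08, 0, 0, 0, 0, 0], [0, -0.08, 0, 0, 0, 0, 0], [0, -0.08, 0, 0, 0, 0, 0], [0, -0.08, 0, 0, 0, 0, 0], [0, -0.08, 0, 0, 0, 0, 0], [0, -0.05, 0, 0, 0, 0, 0], [0, 0, 0, 0, 0, 0, 0], [0, 0, 0, 0, 0, 0, 0]]}}

```text
time_s: 36.77
tool_pos: [0.4879, -0.2003, 0.0745]
tool_rot: [-180.0, 0.0, -1.1]
force: [0.3, -0.7, -1.0]
grip_width: 0.0097
```

```bash
python3 look.py 26
```

```text
36.7667 [ 0.4879 -0.2003  0.0745] -1.143467036099613 0.0097284965511699 F [-0.372  -0.4772 -0.6861]
```

View pics/t26.png

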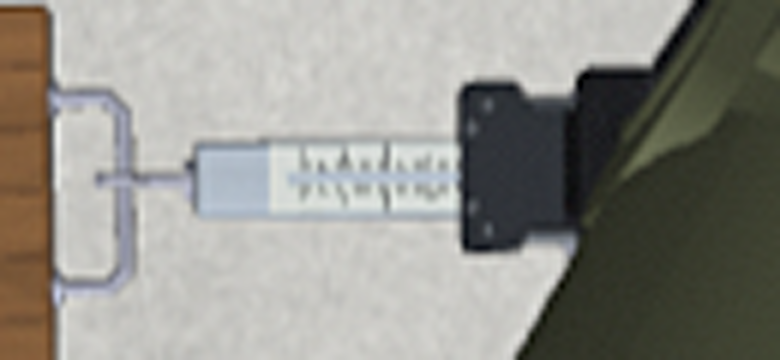

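View pics/w26.png

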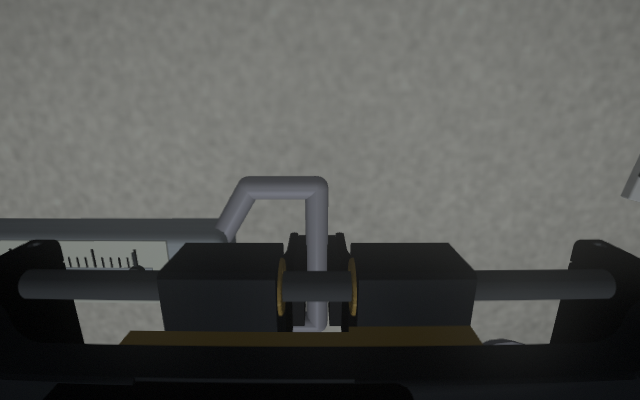

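The scale is slack (hook tip at 97, bar at 124, as at the start). I let go and lift clear.

Call:
{"op": "drive_tool", "data": {"commands": [[0, 0, 0, 0, 0, 0, 0.4], [0, 0, 0, 0, 0, 0, 0.4], [0, 0, 0, 0, 0, 0, 0.4], [0, 0, 0, 0, 0, 0, 0.4], [0, 0, 0, 0, 0, 0, 0.4], [0, 0, 0, 0, 0, 0, 0.4], [0, 0, -0.5, 0, 0, 0, 0.4], [0, 0, -1.5, 0, 0, 0, 0.4], [0, 0, -3, 0, 0, 0, 0.4], [0, 0, -3, 0, 0, 0, 0.4], [0, 0, -3, 0, 0, 0, 0.4], [0, 0, -3, 0, 0, 0, 0.4], [0, 0, -3, 0, 0, 0, 0.4], [0, 0, -3, 0, 0, 0, 0.4], [0, 0, 0, 0, 0, 0, 0.4], [0, 0, 0, 0, 0, 0, 0.4]]}}

```text
time_s: 38.3
tool_pos: [0.4886, -0.201, 0.2765]
tool_rot: [-180.0, -0.2, -1.2]
force: [-0.4, 0.2, -1.6]
grip_width: 0.0347
```

```bash
python3 look.py 27; python3 - <<'E'
from cell import env
from h import *
t=env.read_camera("top");crop(t,155,180,295,265,5.5,"pics/t28.png")
E
```

```text
38.3 [ 0.4886 -0.201   0.2765] -1.1624755632991666 0.03474474991687813 F [-0.0383  0.2043 -0.7224]
```

View pics/w27.png

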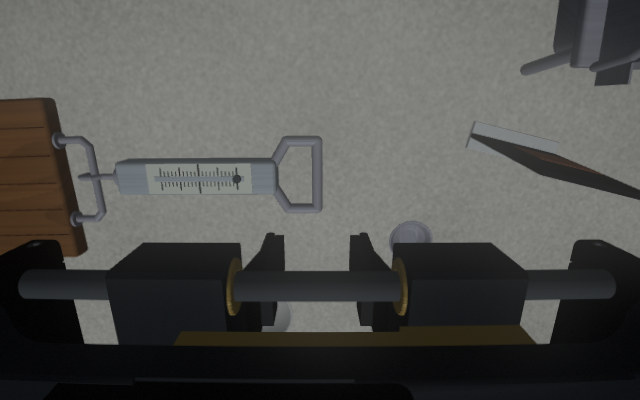

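View pics/t28.png

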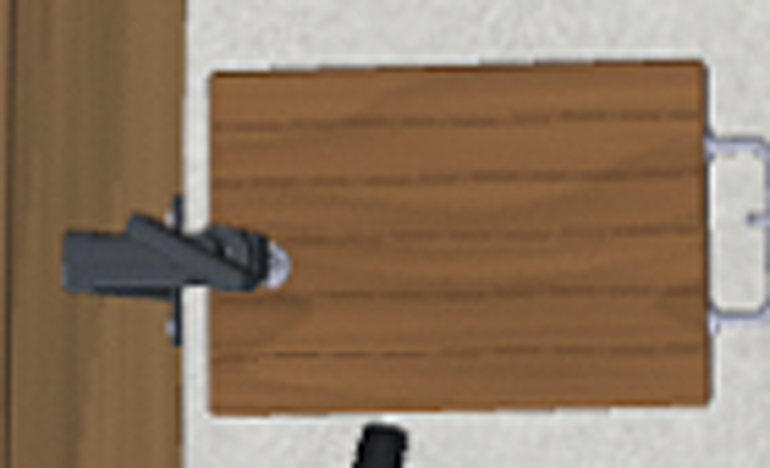

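The pointer is back on 0 and the hook is over the loop with slack. The board's corners are at the same pixels as before (211,73 / 705,61 / 709,404 / 211,414), the bystanders in view haven't moved, and the gripper is clear. Handing in.

```bash
python3 -c "
from cell import env
print(env.sign_off())"
```

```text
the job is handed in; nothing more can be done
None
```

The pull test is done and handed in at about 38 s of the 72 s allowed; no verdict was reported. I don't know for certain how tight the clamp is.

- **Clamp:** I turned the wing about 238° clockwise in two grips. My first two closings landed on the domed hub, so I raised the gripper until it held the plate. The two ways of judging touch disagreed. The torque rise put it near a wing yaw of 116–123°, while the largest starting gap given put it at 131° or earlier. That makes the final tightness about 1.0–1.25 rad past touch, within the 0.8–1.5 rad snug band. The measured torque rose more slowly than stated (roughly 0.15–0.2 N m per rad instead of 0.25).
- **Pull:** I drew the scale slowly along its own axis until the pointer was on the 10 N line. It read 9.8–9.9 N in the top camera and was held there for about 2.5 s or more. The wrist force read 12–13 N during the hold, more than the scale. I put that down to the case rubbing on the counter and went by the pointer.
- **Return:** I eased it back at about 12 mm/s to where it started, slack, then let go and lifted clear.
- **Last checks:** The pointer was on 0 and the hook was over the loop with slack. The board's corners were at the same pixels as at the start. The bystanders I could see had not moved; I didn't re-measure each one. The gripper was touching nothing.

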